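# Load the lens drying rack and start the dryer

### The arm

A 6-joint arm with a two-finger parallel gripper is mounted at the origin on the work surface. World frame = base frame: x ahead of the robot, y to its left, z up, the work surface at z = 0. Lengths are in mm, angles in rad, forces in N, time in s.
With the tool pointing down it reaches from about 350 to 975 mm from the base axis. Payload 7.1 kg.
Tool frame: the origin (TCP) lies midway between the tips of the shut fingers; the grasp point (between the pads) lies 19 mm behind it; z points along the fingers, y is the line along which they close (so a half turn about z gives the same grasp; the last joint's range is limited). The gripper opens to 88 mm and grips with 3 to 60 N. Pads are 20 mm wide; open, the fingers measure 115 mm over their backs; the gripper's body (75 mm by 178 mm) begins 61 mm behind the grasp point.
Start: joints at [-1.172, 0.423, 1.63, -0, 1.089, -0.019], TCP at [253.609, -571.215, 222.675] pointing down, gripper open.
Joint ranges: [-3, 3], [-0.9, 2.11], [0.09, 2.58], [-1.31, 4.45], [0.11, 2.69], [-2.54, 2.54]. Speed limits (rad/s): [2.39, 2.39, 3.01, 3.14, 3.14, 3.14].

### API

Orientations are given as a rotation vector (axis times angle).
In Python, from workcell import ctrl gives the robot as it stands. The module is installed in compiled form; this text tells all that it offers.
- The arm moves only by the tool apply_moves, never from a script. Its argument "targets" is a list of rows, each a list of 3 entries, a list of its own where there are three numbers: the opening, from -1 (shut) to 1 (fully open), then the shift along the tool's x, y, z normalised to -1 to 1, where 1 is 5 cm, then the turn, a rotation vector about the tool's x, y, z normalised to -1 to 1, where 1 is 90 degrees. In form: [[jaw, [x, y, z], [wx, wy, wz]], ...]. A call has 1 to 8 rows; each row shifts and turns the commanded pose from where the row before left it, along the tool's axes as they then stand; what a row does not reach is not made up. A row lasts 1/8 s, in which the tool goes at most 62.5 mm and 10.7 degrees, less where a joint would pass 70% of its speed; a pose out of reach is approached as far as the arm can. A call with a number of a shift or a turn outside -1 to 1 is refused whole. A call with a gripper value outside its range is refused whole. The fingers move at their own pace and stop on an object; the grip force is fixed at half the most. Time passes only in rows, so rows that do not move let the fingers close. It gives the time, the measured TCP pose, the force, the opening and the grip force at its end, in the units of the state.
- ctrl.get_obs(): the state, without advancing time (a new reading comes with each control period).
- ctrl.get_image(name): name is "scene" or "top" or "wrist"; returns a dict with "pixels" (480x640x3 uint8, blue, green, red), "camera_matrix" (3x3 intrinsics, pixels), "view" (4x4, takes a point from world to camera coordinates); the wrist camera has in their place "hand_eye" (4x4, takes a point from camera to tool coordinates, whose origin is the TCP and whose axes are the flange's). Camera axes: x right, y down, z forward; pixel columns grow to the right and rows downward; lengths in mm; the calibration is good to about 2 mm. The wrist camera is an equidistant fisheye: a pixel r from the principal point sees the ray r / f radians off the axis. A picture is of the moment at which its call begins: read the wrist's pose just before it. There is no depth.
- ctrl.close_job(): hands the job in; it is judged then, once.
Trained networks look in the newest picture that a camera, given by its name, has taken for a name from the list of things; names that differ only in an ending like _2 or _b are one class to them, and where a whole thing is asked for, a point or a joint stands for the part that bears it (a point fixed in the world has none). Each returns a list of dicts, best first, with "score" (0 to 1); they miss things now and then, are a little off and sometimes report something else, mostly with a low value. They report only what shows in the picture. A call takes as long as a camera call. They do not tell look-alikes from the thing itself.
- ctrl.masks_of(label, camera): "region" (480x640 bool, what is visible of it) and "bbox" ([left, top, right, bottom] in pixels, round what is visible of it).
- ctrl.pinpoint(label, camera): "xy" ([column, row] in pixels: a listed point, or the origin of a listed thing).
The state is a dict: "t": time; "qpos": joint angles; "qvel": joint speeds; "joint_torque": joint torques, N m; "ee_pos": TCP position; "orientation": TCP orientation; "ft_force": force on the tool from outside, world axes, zero at the start; "moment": the same for the moment, N m; "width": finger opening in mm; "grasp_force": force on a finger pad.
Only numpy, scipy, OpenCV 4.12 (cv2) and the standard library are available. Lean on these libraries where they do the work, as an engineer would, in place of code of your own. Each camera call takes 0.05 s, during which the arm holds its last target. There are 200 camera calls.

### The job

Hang every washed hand lens lying on the counter on the drying rack by its eye, each on the peg of its own handle colour with the lens hanging down the board; also fit the T-shaped handle fully home on the dryer's square timer shaft and turn it clockwise as far as it goes. When all that is done, press the orange plunger right down to its stop, hold it there for a good second and let it come up again. Finally lift the handle off the shaft and stand it upright in the middle of its blue mat, leaving the bottles, jars and other things where they are.

Things in the scene. Friction and masses are not known exactly. Their poses are not given: they have to be found in the camera images.
- lens_blue: hand lens, blue handle, 161 mm long, 90 g, all 14 mm thick, lying flat (both faces alike). Origin: in the handle, on the underside, 70 mm from the eye centre; +x: along the handle to the round lens (black frame 64 mm across, centre at x = 42 mm); z: face normal. Handle bar 22 mm wide, x = -54 to +12 mm; grip it across its width near x = -15 mm. May be absent
- lens_blue_eye (a point): centre of the round hanging eye (hole 24 mm across, ring 37 mm across) at the handle end of the blue lens, at mid thickness (7 mm above the underside); axes as the lens
- peg_blue (a point): foot of the blue peg on the rack board's face. z: along the peg, out of the board, 40 degrees from vertical, leaning towards the robot; x: up the slope of the board; y: along the row. The peg is 10 mm thick and 50 mm long with a round end, with a 48 mm coloured disc painted round its foot
- lens_yellow: hand lens, yellow handle, 161 mm long, 90 g, all 14 mm thick, lying flat (both faces alike). Origin: in the handle, on the underside, 70 mm from the eye centre; +x: along the handle to the round lens (black frame 64 mm across, centre at x = 42 mm); z: face normal. Handle bar 22 mm wide, x = -54 to +12 mm; grip it across its width near x = -15 mm. May be absent
- lens_yellow_eye (a point): centre of the round hanging eye (hole 24 mm across, ring 37 mm across) at the handle end of the yellow lens, at mid thickness (7 mm above the underside); axes as the lens
- peg_yellow (a point): foot of the yellow peg on the rack board's face. z: along the peg, out of the board, 40 degrees from vertical, leaning towards the robot; x: up the slope of the board; y: along the row. The peg is 10 mm thick and 50 mm long with a round end, with a 48 mm coloured disc painted round its foot
- lens_red: hand lens, red handle, 161 mm long, 90 g, all 14 mm thick, lying flat (both faces alike). Origin: in the handle, on the underside, 70 mm from the eye centre; +x: along the handle to the round lens (black frame 64 mm across, centre at x = 42 mm); z: face normal. Handle bar 22 mm wide, x = -54 to +12 mm; grip it across its width near x = -15 mm. May be absent
- lens_red_eye (a point): centre of the round hanging eye (hole 24 mm across, ring 37 mm across) at the handle end of the red lens, at mid thickness (7 mm above the underside); axes as the lens
- peg_red (a point): foot of the red peg on the rack board's face. z: along the peg, out of the board, 40 degrees from vertical, leaning towards the robot; x: up the slope of the board; y: along the row. The peg is 10 mm thick and 50 mm long with a round end, with a 48 mm coloured disc painted round its foot
- lens_green: hand lens, green handle, 161 mm long, 90 g, all 14 mm thick, lying flat (both faces alike). Origin: in the handle, on the underside, 70 mm from the eye centre; +x: along the handle to the round lens (black frame 64 mm across, centre at x = 42 mm); z: face normal. Handle bar 22 mm wide, x = -54 to +12 mm; grip it across its width near x = -15 mm. May be absent
- lens_green_eye (a point): centre of the round hanging eye (hole 24 mm across, ring 37 mm across) at the handle end of the green lens, at mid thickness (7 mm above the underside); axes as the lens
- peg_green (a point): foot of the green peg on the rack board's face. z: along the peg, out of the board, 40 degrees from vertical, leaning towards the robot; x: up the slope of the board; y: along the row. The peg is 10 mm thick and 50 mm long with a round end, with a 48 mm coloured disc painted round its foot
- rack: fixed drying rack, foot 190 x 340 x 18 mm; origin under its centre, -x its front. Its grey board, 200 mm up the slope x 340 mm, slopes 40 degrees: lower edge in front 20 mm high, face centre 92 mm high above the origin. Four pegs in a row, 82 mm apart, in the order blue, yellow, red, green along -y, 30 mm below the board's upper edge; plain board below them
- dryer: fixed white control box of the dryer, 150 x 260 mm and 70 mm high; origin under its centre, -x its front. On its top the square timer shaft at y = +60 mm and the orange plunger at y = -70 mm
- shaft (a point): foot of the square steel timer shaft on the box's top face (70 mm high). Shaft 14 x 14 mm, 24 mm tall, its top 6 mm tapered; z up along it; x and y are square to its flats and turn with it
- spindle (a joint): angle of the timer shaft (rad), grows clockwise seen from above; it starts between 0 and 0.4 and has a hard stop at 1.4. Light friction (0.08 N m): it stays where it is left
- thandle: black T-shaped timer handle, 110 g, upright on its mat: hub 40 x 40 x 26 mm with a 16 mm square bore from below; on it a grip bar along x, 90 mm long, 16 mm wide, 26 to 54 mm above the underside. Origin: centre of the underside. Bore flats are square to x and y: it fits in any of four quarter turns, with 0.15 rad of play. Fully home, its underside lies on the box top
- mat: fixed blue parking mat of the timer handle on the counter, 90 x 90 mm, 3 mm thick; origin under its centre
- plunger (a joint): how far the orange plunger is pressed straight down (m): 0 up, 0.016 at its stop. Its flat round head is 54 mm across, its top 114 mm above the counter when up, 70 mm from the dryer origin along the dryer's -y. Spring: 3 N to start, about 8.5 N at the stop; it comes back up by itself
- bottle_a: bystander, to be left alone: amber bottle 62 mm across, 150 mm tall; origin under its centre
- beaker: bystander, to be left alone: glass beaker 72 mm across, 90 mm tall; origin under its centre
- jar_a: bystander, to be left alone: small glass jar 44 mm across, 55 mm tall, white cap; origin under its centre
- jar_b: bystander, to be left alone: glass jar 52 mm across, 70 mm tall, blue cap; origin under its centre
- tin: bystander, to be left alone: flat aluminium tin 66 mm across, 32 mm tall; origin under its centre
Mind the look-alikes: they are no part of the job. Leave any green or turquoise look-alike of the thandle alone.

How it is judged (in metres and radians):
On the way, in this order (a step that is already met when the one before it is completed fails the run):
1. every lens present hangs on its own peg, and the handle is home on the shaft and turned clockwise to the stop (x of lens_blue_eye in the frame of peg_blue between -0.014 and 0.014 m and y of lens_blue_eye in the frame of peg_blue between -0.014 and 0.014 m and z of lens_blue_eye in the frame of peg_blue between -0.005 and 0.03 m and x of lens_blue in the frame of peg_blue below -0.03 m and x of lens_yellow_eye in the frame of peg_yellow between -0.014 and 0.014 m and y of lens_yellow_eye in the frame of peg_yellow between -0.014 and 0.014 m and z of lens_yellow_eye in the frame of peg_yellow between -0.005 and 0.03 m and x of lens_yellow in the frame of peg_yellow below -0.03 m and x of lens_red_eye in the frame of peg_red between -0.014 and 0.014 m and y of lens_red_eye in the frame of peg_red between -0.014 and 0.014 m and z of lens_red_eye in the frame of peg_red between -0.005 and 0.03 m and x of lens_red in the frame of peg_red below -0.03 m and x of lens_green_eye in the frame of peg_green between -0.014 and 0.014 m and y of lens_green_eye in the frame of peg_green between -0.014 and 0.014 m and z of lens_green_eye in the frame of peg_green between -0.005 and 0.03 m and x of lens_green in the frame of peg_green below -0.03 m and horizontal distance between thandle and shaft below 0.004 m and z of thandle in the frame of shaft below 0.005 m and angle between thandle's own z axis and vertical below 0.1 rad and value of joint spindle above 1.3 rad), for 0.2 s.
2. the plunger is held down at its stop for a second (value of joint plunger above 0.0135 m), for 0.8 s.
3. the handle stands upright on its mat again (horizontal distance between thandle and mat below 0.03 m and z of thandle in the frame of mat below 0.008 m and angle between thandle's own z axis and vertical below 0.1 rad), for 0.2 s.
At the end, for the whole second after the job is handed in: Each lens rests with its eye round its own peg (within 14 mm of its axis each way, under 30 mm off the board, lens down the slope); timer past 1.3 rad; plunger up (under 3 mm); handle upright on its mat, centre within 30 mm of the mat's (all of step 3 and x of lens_blue_eye in the frame of peg_blue between -0.014 and 0.014 m and y of lens_blue_eye in the frame of peg_blue between -0.014 and 0.014 m and z of lens_blue_eye in the frame of peg_blue between -0.005 and 0.03 m and x of lens_blue in the frame of peg_blue below -0.03 m and x of lens_yellow_eye in the frame of peg_yellow between -0.014 and 0.014 m and y of lens_yellow_eye in the frame of peg_yellow between -0.014 and 0.014 m and z of lens_yellow_eye in the frame of peg_yellow between -0.005 and 0.03 m and x of lens_yellow in the frame of peg_yellow below -0.03 m and x of lens_red_eye in the frame of peg_red between -0.014 and 0.014 m and y of lens_red_eye in the frame of peg_red between -0.014 and 0.014 m and z of lens_red_eye in the frame of peg_red between -0.005 and 0.03 m and x of lens_red in the frame of peg_red below -0.03 m and x of lens_green_eye in the frame of peg_green between -0.014 and 0.014 m and y of lens_green_eye in the frame of peg_green between -0.014 and 0.014 m and z of lens_green_eye in the frame of peg_green between -0.005 and 0.03 m and x of lens_green in the frame of peg_green below -0.03 m and value of joint spindle above 1.3 rad and value of joint plunger below 0.003 m and linear speed of each of thandle, lens_blue, lens_yellow, lens_red, lens_green below 0.03 m/s); the robot touches nothing.
It fails at once if a bystander is pushed more than 50 mm or tipped over (distance of any of bottle_a, beaker, jar_a, jar_b, tin from where it was at the start of the episode above 0.05 m or angle between any of bottle_a, beaker, jar_a, jar_b, tin's own z axis and vertical above 0.6 rad).
Of lens_blue, lens_yellow, lens_red, lens_green only 3 to 4 are there at a start; the rules pass over those that are not, and their reading is None.
At some moment in a run one of lens_blue, lens_yellow, lens_red, lens_green, thandle may be knocked a few centimetres aside while the robot is not near it.
It also fails if it takes over 192 s, if anything falls off the work surface, if the arm or the gripper's body presses on something with over 40 N, if the wrist force passes 120 N, or if a joint passes its speed limit or range.

## Working session

There is one attempt and no reset: what is moved stays moved. The work goes in short steps, Python scripts to look and compute and a tool call to move; the robot and the scene stay as the last step left them, time stands still between calls to the robot, and variables do not carry over. Pictures are saved under pics/ and viewed, at most 16 in all, crops included, and the job is handed in when it is done.

Besides the shell and the picture viewer there is one more tool, called after ">>>" by a JSON object that holds its "name" and its "arguments", one argument or row to a line. apply_moves: Moves the arm, as the interface text tells. Scaled input: -1 to 1 covers 5 cm each way for a shift and 90 degrees each way for a turn. Its arguments: {"type":"object","properties":{"targets":{"type":"array"}},"required":["targets"]}

```bash
mkdir -p pics; ls
python3 - <<'E'
from workcell import ctrl
import cv2,numpy as np
o=ctrl.get_obs()
for k,v in o.items(): print(k,np.round(v,3))
for n in("scene","top"):
    im=ctrl.get_image(n); cv2.imwrite(f"pics/{n}0.png",im["pixels"]); print(n,im["camera_matrix"].tolist(),np.round(im["view"],4).tolist())
im=ctrl.get_image("wrist"); print(np.round(im["camera_matrix"],2).tolist(),np.round(im["hand_eye"],4).tolist())
E
```

```text
pics
t 0.0
qpos [-1.172  0.424  1.631 -0.     1.089 -0.019]
qvel [ 0.001 -0.     0.    -0.001  0.001 -0.001]
joint_torque [ 1.0000e-03 -5.4463e+01 -2.7367e+01  6.4000e-02  2.3000e-02 -0.0000e+00]
ee_pos [ 253.406 -570.709  221.919]
orientation [-3.072 -0.651  0.   ]
ft_force [-0.069 -0.598 -0.099]
moment [ 0.025 -0.002 -0.013]
grasp_force 0.0
width 87.784
scene [[544.7843016857726, 0.0, 320.94281574949764], [0.0, 544.7843016857726, 237.7064544626213], [0.0, 0.0, 1.0]] [[0.359, 0.9333, 0.0115, -195.4379], [0.7813, -0.2937, -0.5507, -331.5414], [-0.5106, 0.2066, -0.8346, 1683.6145], [0.0, 0.0, 0.0, 1.0]]
top [[475.9130212208698, 0.0, 324.56211867796515], [0.0, 475.9130212208698, 235.41514234716644], [0.0, 0.0, 1.0]] [[0.0293, -0.9994, 0.0172, -19.2215], [-0.9815, -0.032, -0.1889, 522.8719], [0.1894, -0.0114, -0.9818, 1412.6731], [0.0, 0.0, 0.0, 1.0]]
[[371.65, 0.0, 320.4], [0.0, 371.65, 237.39], [0.0, 0.0, 1.0]] [[-0.0001, -0.9647, -0.2634, 71.6272], [1.0, -0.0003, 0.0008, 0.844], [-0.0008, -0.2634, 0.9647, -161.8967], [0.0, 0.0, 0.0, 1.0]]
```

View pics/scene0.png

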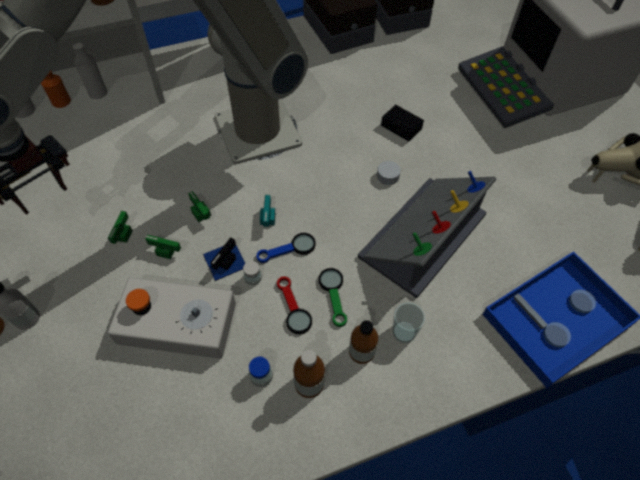

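View pics/top0.png

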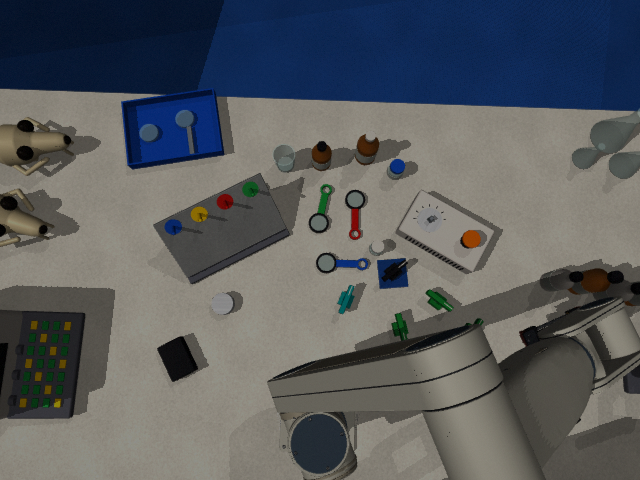

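The scene view has blue, red and green lenses at (285,247), (293,305) and (333,297), with no yellow one on the counter. The black T-handle is on the blue mat at (224,257). Its look-alikes are green at (120,227), (163,245) and (199,207), and turquoise at (267,210). By the description I choose the black one on the mat. The dryer is at (172,315) and the rack at (430,235), with the clear lens-like thing in the blue tray at (545,320) left alone.

```bash
cat > h.py <<'E'
from workcell import ctrl
import cv2,numpy as np
from scipy.spatial.transform import Rotation as R
def snap(c):
    o=ctrl.get_obs(); im=ctrl.get_image(c); im["T"]=None
    if c=="wrist":
        T=np.eye(4); T[:3,:3]=R.from_rotvec(o["orientation"]).as_matrix(); T[:3,3]=o["ee_pos"]; im["T"]=T@im["hand_eye"]
    else: im["T"]=np.linalg.inv(im["view"])
    im["c"]=c; return im
def ray(im,p):
    K=im["camera_matrix"]; d=(np.array(p,float)-K[:2,2])/K[0,0]
    if im["c"]=="wrist":
        r=np.hypot(*d); v=np.r_[d*(np.sin(r)/r if r>1e-9 else 1),np.cos(r)]
    else: v=np.r_[d,1]
    v/=np.linalg.norm(v); return im["T"][:3,3],im["T"][:3,:3]@v
def proj(im,P):
    T=np.linalg.inv(im["T"]); q=T[:3,:3]@np.array(P,float)+T[:3,3]; K=im["camera_matrix"]
    if im["c"]=="wrist":
        th=np.arctan2(np.hypot(q[0],q[1]),q[2]); d=q[:2]/np.hypot(q[0],q[1])*th
    else: d=q[:2]/q[2]
    return d*K[0,0]+K[:2,2]
def tri(*rs):
    A=sum(np.eye(3)-np.outer(v,v) for _,v in rs); b=sum((np.eye(3)-np.outer(v,v))@o for o,v in rs)
    P=np.linalg.solve(A,b); return P,max(np.linalg.norm(np.cross(P-o,v)) for o,v in rs)
def onz(r,z): o,v=r; return o+v*(z-o[2])/v[2]
E
python3 - <<'E'
from h import *
ims={c:snap(c) for c in("scene","top")}
def pp(l,c,n=3): return [(np.round(d["xy"],1).tolist(),round(d["score"],2)) for d in ctrl.pinpoint(l,c)[:n]]
for l in "lens_blue lens_blue_eye lens_red lens_red_eye lens_green lens_green_eye lens_yellow peg_blue peg_yellow peg_red peg_green rack dryer shaft thandle mat bottle_a beaker jar_a jar_b tin plunger".split():
    a,b=[],[]
    for c,L in(("scene",a),("top",b)):
        try: L+=pp(l,c)
        except Exception as e: print(l,c,e)
    t=""
    if a and b:
        P,e=tri(ray(ims["scene"],a[0][0]),ray(ims["top"],b[0][0])); t=f"{np.round(P,1)} e{e:.1f}"
    print(l,a,b,t)
print(ctrl.get_obs()["t"])
E
```

```text
lens_blue [([289.5, 248.5], 0.78), ([261.9, 255.4], 0.73)] [([321.1, 163.3], 0.66)] [646.8 -45.5 321.8] e61.0
lens_blue_eye [([262.6, 253.2], 0.72)] [([362.8, 263.2], 0.79)] [ 444.8 -124.3   22.3] e0.3
lens_red [([293.3, 308.5], 0.68), ([253.0, 278.8], 0.51)] [] 
lens_red_eye [([283.0, 284.0], 0.89)] [([352.5, 232.2], 0.8)] [543.2 -96.9   8.1] e5.3
lens_green [([332.1, 298.0], 0.74)] [([321.7, 209.7], 0.85)] [617.1   5.3  -5.1] e2.8
lens_green_eye [([336.8, 318.2], 0.62)] [([325.8, 191.1], 0.62), ([324.0, 164.8], 0.48)] [676.9  -6.2   4.4] e3.0
lens_yellow [] [([286.5, 163.1], 0.54)] 
peg_blue [([473.6, 189.2], 0.98)] [([173.8, 226.4], 0.65)] [518.7 431.8 130.8] e3.2
peg_yellow [([460.5, 207.3], 0.86), ([283.0, 284.8], 0.22)] [([200.5, 215.0], 0.9), ([249.5, 190.0], 0.71)] [557.6 363.8 132.1] e3.6
peg_red [([439.3, 229.2], 0.76)] [([227.3, 200.6], 0.57)] [600.8 284.7 136. ] e0.2
peg_green [([423.1, 247.8], 0.66), ([387.9, 177.1], 0.28)] [([248.1, 188.4], 0.59), ([225.6, 203.1], 0.32)] [637.6 223.6 140.6] e2.4
rack [([425.6, 236.1], 0.56)] [([226.7, 231.3], 0.92), ([340.8, 261.7], 0.4
[... 931 characters left out ...]
, ([260.3, 376.7], 0.69)] [([370.1, 246.7], 0.52), ([394.1, 174.1], 0.5), ([199.4, 217.0], 0.48)] [ 497.4 -157.7    8.3] e9.8
tin [([385.0, 179.0], 0.79), ([294.3, 249.4], 0.33)] [([224.8, 303.0], 0.71), ([176.7, 226.2], 0.26)] [309.6 295.4  -7.5] e4.0
plunger scene it knows: beaker, bottle, dryer, jar, lens_blue, lens_blue_eye, lens_green, lens_green_eye, lens_red, lens_red_eye, lens_yellow, lens_yellow_eye, mat, peg_blue, peg_green, peg_red, peg_yellow, rack, s
plunger top it knows: beaker, bottle, dryer, jar, lens_blue, lens_blue_eye, lens_green, lens_green_eye, lens_red, lens_red_eye, lens_yellow, lens_yellow_eye, mat, peg_blue, peg_green, peg_red, peg_yellow, rack, s
plunger [] [] 
2.35
```

```bash
cat >> h.py <<'E'
def yawR(deg,tilt=None):
    a=np.radians(deg); x=np.array([np.cos(a),np.sin(a),0]); z=np.array([0,0,-1.]); return np.c_[x,np.cross(z,x),z]
def cur():
    o=ctrl.get_obs(); T=np.eye(4); T[:3,:3]=R.from_rotvec(o["orientation"]).as_matrix(); T[:3,3]=o["ee_pos"]; return T
def pose(p,Rm): T=np.eye(4); T[:3,:3]=Rm; T[:3,3]=p; return T
def plan(A,B,jaw,n=None,tag="",dmm=45,via=None):
    """rows for straight move A->B, tool frame"""
    rv=R.from_matrix(A[:3,:3].T@B[:3,:3]).as_rotvec() if via is None else np.array(via)
    m=max(int(np.ceil(max(np.linalg.norm(B[:3,3]-A[:3,3])/dmm,np.degrees(np.linalg.norm(rv))/10.2))),1)
    n=n or m; T=A.copy(); rows=[]
    for i in range(n):
        C=pose(A[:3,3]+(B[:3,3]-A[:3,3])*(i+1)/n,A[:3,:3]@R.from_rotvec(rv*(i+1)/n).as_matrix())
        D=np.linalg.inv(T)@C; s=np.round(D[:3,3]/50,3); w=np.round(R.from_matrix(D[:3,:3]).as_rotvec()/(np.pi/2),3)
        rows.append([jaw,(s+0).tolist(),(w+0).tolist()]); T=T@pose(s*50,R.from_rotvec(w*np.pi/2).as_matrix())
    print(tag,n); 
    for k in range(0,n,8): print(str(rows[k:k+8]).replace(" ",""))
    return T
E
python3 - <<'E'
from h import *
plan(cur(),pose([520,-150,300],yawR(90)),1,tag="view")
E
```

```text
view 12
[[1,[0.691,-0.462,-0.129],[0.0,0.0,-0.061]],[1,[0.731,-0.393,-0.129],[0.0,0.0,-0.061]],[1,[0.766,-0.321,-0.129],[0.0,0.0,-0.062]],[1,[0.794,-0.246,-0.128],[0.0,0.0,-0.061]],[1,[0.813,-0.168,-0.129],[0.0,0.0,-0.061]],[1,[0.826,-0.09,-0.129],[0.0,0.0,-0.061]],[1,[0.83,-0.011,-0.129],[0.0,0.0,-0.061]],[1,[0.828,0.069,-0.129],[0.0,0.0,-0.061]]]
[[1,[0.817,0.148,-0.129],[0.0,0.0,-0.062]],[1,[0.799,0.227,-0.129],[0.0,0.0,-0.061]],[1,[0.774,0.302,-0.128],[0.0,0.0,-0.061]],[1,[0.742,0.375,-0.129],[0.0,0.0,-0.061]]]
```

>>> {"name": "apply_moves", "arguments": {
  "targets": [
    [1,[0.69,-0.46,-0.13],[0,0,-0.06]],
    [1,[0.73,-0.39,-0.13],[0,0,-0.06]],
    [1,[0.77,-0.32,-0.13],[0,0,-0.06]],
    [1,[0.79,-0.25,-0.13],[0,0,-0.06]],
    [1,[0.81,-0.17,-0.13],[0,0,-0.06]],
    [1,[0.83,-0.09,-0.13],[0,0,-0.06]],
    [1,[0.83,0,-0.13],[0,0,-0.06]],
    [1,[0.83,0.07,-0.13],[0,0,-0.06]]
  ]
}}

```text
t: 3.35
ee_pos: [434.1, -290.7, 275.1]
orientation: [2.615, 1.741, 0.0]
ft_force: [-0.4, -0.5, -0.3]
width: 87.8
grasp_force: 0.0
```

>>> {"name": "apply_moves", "arguments": {
  "targets": [
    [1,[0.82,0.15,-0.13],[0,0,-0.06]],
    [1,[0.8,0.23,-0.13],[0,0,-0.06]],
    [1,[0.77,0.3,-0.13],[0,0,-0.06]],
    [1,[0.74,0.37,-0.13],[0,0,-0.08]],
    [1,[0,0,0],[0,0,0]]
  ]
}}

```text
t: 3.98
ee_pos: [526.0, -151.4, 301.2]
orientation: [2.206, 2.235, 0.001]
ft_force: [0.6, -1.0, -0.5]
width: 88.0
grasp_force: 0.0
```

Run:
```python
from h import *
print(np.round(cur(),3).tolist(), ctrl.get_obs()["qpos"])
im=snap("wrist"); cv2.imwrite("pics/w1.png",im["pixels"])
np.save("w1T.npy",im["T"])
for l in "lens_blue lens_blue_eye lens_red lens_red_eye lens_green lens_green_eye lens_yellow thandle mat shaft jar_a".split():
    print(l,[(np.round(d["xy"],1).tolist(),round(d["score"],2),np.round(onz(ray(im,d["xy"]),0 if "eye" not in l else 7),0).tolist()) for d in ctrl.pinpoint(l,"wrist")[:3]])
```

```text
[[-0.013, 1.0, 0.001, 525.996], [1.0, 0.013, -0.0, -151.357], [-0.0, 0.001, -1.0, 301.216], [0.0, 0.0, 0.0, 1.0]] [-3.02102112e-01  2.23047958e-01  1.72504615e+00  3.34163333e-04
  1.19218554e+00 -3.15420323e-01]
lens_blue [([255.8, 117.9], 0.91, [446.0, -55.0, -0.0])]
lens_blue_eye [([253.8, 175.4], 0.77, [444.0, -127.0, 7.0])]
lens_red [([388.1, 154.9], 0.97, [611.0, -99.0, 0.0])]
lens_red_eye [([332.0, 157.2], 0.74, [540.0, -104.0, 7.0])]
lens_green [([394.8, 74.1], 0.75, [617.0, 4.0, 0.0]), ([446.1, 83.8], 0.69, [685.0, -3.0, 0.0]), ([478.5, 249.5], 0.35, [748.0, -222.0, 0.0])]
lens_green_eye [([445.7, 84.5], 0.92, [682.0, -5.0, 7.0]), ([335.5, 351.0], 0.73, [551.0, -375.0, 7.0])]
lens_yellow []
thandle [([242.9, 245.0], 0.84, [426.0, -219.0, 0.0]), ([133.5, 260.9], 0.78, [259.0, -246.0, 0.0]), ([170.9, 138.2], 0.76, [332.0, -76.0, 0.0])]
mat [([240.6, 245.3], 0.65, [422.0, -219.0, 0.0])]
shaft [([364.3, 347.9], 0.67, [594.0, -374.0, 0.0])]
jar_a [([296.9, 205.2], 0.74, [497.0, -165.0, 0.0]), ([480.2, 251.2], 0.56, [751.0, -225.0, 0.0])]
```

View pics/w1.png

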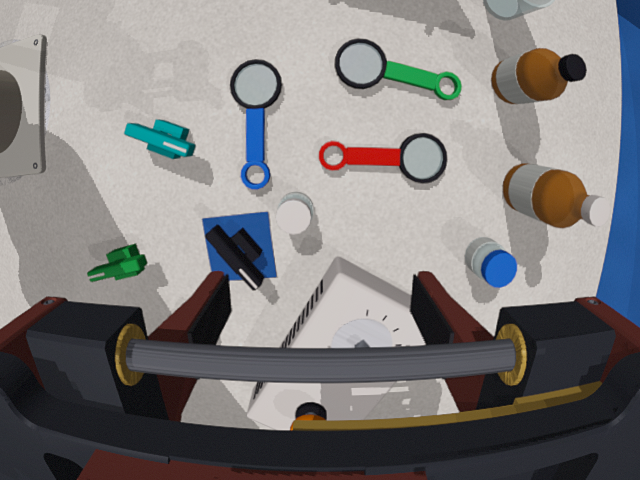

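The wrist view shows the black T-handle on the blue mat at (238,250). Green and turquoise look-alikes are at (118,265) and (160,137). The lenses are blue (255,125), red (385,157) and green (397,73), jar_a stands at (297,212), and the shaft dial is at (362,345). My choice of the black handle holds.

```bash
cat >> h.py <<'E'
HUE={"blue":(100,125),"red":(0,10),"green":(55,80)}
def lens(im,col,near,z=14,rad=130):
    """handle-mask fit on plane z: returns eye xy, yaw(deg) of +x, extents"""
    hsv=cv2.cvtColor(np.ascontiguousarray(im["pixels"]),cv2.COLOR_BGR2HSV); lo,hi=HUE[col]
    m=((hsv[...,0]>=lo)&(hsv[...,0]<=hi)|((col=="red")&(hsv[...,0]>172)))&(hsv[...,1]>120)&(hsv[...,2]>60)
    ys,xs=np.nonzero(m); P=[]
    for x,y in zip(xs,ys):
        q=onz(ray(im,(x,y)),z)
        if np.hypot(*(q[:2]-near[:2]))<rad: P.append(q[:2])
    P=np.array(P); c=P.mean(0); w,v=np.linalg.eigh(np.cov(P.T)); ax=v[:,1]
    s=(P-c)@ax; t=(P-c)@v[:,0]
    # wide end = eye
    if np.ptp(t[s>np.percentile(s,80)])>np.ptp(t[s<np.percentile(s,20)]): ax=-ax; s=-s
    # refine axis with bar only
    n=np.array([-ax[1],ax[0]]); t=(P-c)@n; lo_,hi_=np.percentile(s,[0.3,99.7]); b=(s>lo_+45)&(s<hi_-4)
    k=np.polyfit(s[b],t[b],1); ax2=ax+n*k[0]; ax2/=np.linalg.norm(ax2)
    s2=(P-c)@ax2; lo_=np.percentile(s2,.3); off=np.mean(((P-c)@np.array([-ax2[1],ax2[0]]))[b])
    eye=c+ax2*(lo_+18.5)+np.array([-ax2[1],ax2[0]])*off
    return eye,np.degrees(np.arctan2(ax2[1],ax2[0])),np.percentile(s2,99.7)-lo_,len(P)
E
python3 - <<'E'
from h import *
im=snap("wrist")
for c,n in(("blue",(445,-95)),("red",(570,-100)),("green",(655,0))):
    e,y,L,k=lens(im,c,np.array(n),rad=75); a=np.radians(y); g=e+55*np.array([np.cos(a),np.sin(a)])
    print(c,np.round(e,1),round(y,1),round(L,1),k,"grip",np.round(g,1))
    if c=="blue": A=cur(); B=pose([*g,90],yawR(y)); C=plan(A,B,0.2,tag="pre")
E
```

```text
blue [ 446.9 -123.5] 89.8 99.1 1338 grip [447.  -68.5]
pre 6
[[0.2,[0.285,-0.256,0.702],[0.0,0.0,0.001]],[0.2,[0.285,-0.256,0.702],[0.0,0.0,0.001]],[0.2,[0.284,-0.257,0.703],[0.0,0.0,0.002]],[0.2,[0.284,-0.257,0.702],[0.0,0.0,0.001]],[0.2,[0.283,-0.258,0.702],[0.0,0.0,0.001]],[0.2,[0.283,-0.259,0.702],[0.0,0.0,0.001]]]
red [ 542.4 -100.5] 0.1 99.5 1301 grip [ 597.4 -100.4]
green [680.4  -6.7] 169.6 97.5 1261 grip [626.3   3.2]
```

>>> {"name": "apply_moves", "arguments": {
  "targets": [
    [0.2,[0.29,-0.26,0.7],[0,0,0]],
    [0.2,[0.29,-0.26,0.7],[0,0,0]],
    [0.2,[0.28,-0.26,0.7],[0,0,0.01]],
    [0.2,[0.28,-0.26,0.7],[0,0,0]],
    [0.2,[0.28,-0.26,0.7],[0,0,0]],
    [0.2,[0.28,-0.26,0.7],[0,0,0]],
    [0.2,[0,0,0],[0,0,0]]
  ]
}}

```text
t: 5.5
ee_pos: [443.9, -67.4, 89.0]
orientation: [-2.224, -2.212, 0.005]
ft_force: [0.9, -0.2, -0.2]
width: 52.6
grasp_force: 0.0
```

Run:
```python
from h import *
im=snap("wrist"); w1={"T":np.load("w1T.npy"),"c":"wrist","camera_matrix":im["camera_matrix"]}
print(np.round(cur(),3).tolist(),ctrl.get_obs()["width"])
d=ctrl.pinpoint("lens_blue_eye","wrist"); d2=ctrl.pinpoint("lens_blue","wrist")
if d: print(d[0]["xy"],tri(ray(w1,(253.8,175.4)),ray(im,d[0]["xy"])))
if d2: print(d2[0]["xy"],tri(ray(w1,(255.8,117.9)),ray(im,d2[0]["xy"])))
e,y,L,k=lens(im,"blue",np.array((445,-95)),rad=75); a=np.radians(y); g=e+55*np.array([np.cos(a),np.sin(a)])
print(e,y,L,g)
plan(cur(),pose([*g,3],yawR(y)),0.2,n=2,tag="down")
cv2.imwrite("pics/w2.png",im["pixels"])
```

```text
[[0.006, 1.0, -0.002, 446.123], [1.0, -0.006, 0.0, -68.139], [0.0, -0.002, -1.0, 90.444], [0.0, 0.0, 0.0, 1.0]] 52.435983459156766
[323.4, 318.3] (array([ 444.51789188, -126.46124881,    4.95460413]), np.float64(1.104756328676981))
[323.4, 222.5] (array([445.53450167, -54.73329635,  -1.20200674]), np.float64(0.22677860912768924))
[ 445.79749281 -122.66203405] 89.8203045816834 97.74501211580255 [445.96998774 -67.66230454]
down 2
[[0.2,[0.012,-0.025,0.889],[0.001,0.0,-0.001]],[0.2,[0.012,-0.023,0.889],[0.001,0.0,-0.001]]]
```

View pics/w2.png

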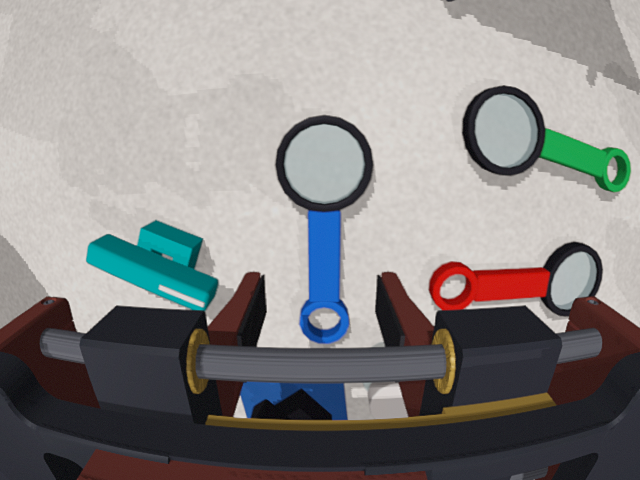

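The wrist view shows the blue lens centred between the fingers, its eye at (323,320) and frame at (325,163). Two views put the eye at about 5 mm and the origin at about -1 mm, consistent with the lens lying flat.

>>> {"name": "apply_moves", "arguments": {
  "targets": [
    [0.2,[-0.02,0,0.9],[0,0,0]],
    [0.2,[-0.02,-0.02,0.84],[0,0,0]],
    [0.2,[0,0,0],[0,0,0]],
    [-1,[0,0,0],[0,0,0]],
    [-1,[0,0,0],[0,0,0]],
    [-1,[0,0,0],[0,0,0]],
    [-1,[0,0,0],[0,0,0]]
  ]
}}

```text
t: 6.52
ee_pos: [446.0, -70.4, 4.6]
orientation: [2.227, 2.214, 0.001]
ft_force: [-1.4, -0.3, 9.0]
width: 21.9
grasp_force: 30.0
```

Run:
```python
from h import *
for i in range(2): print(np.round(cur()[:3,3],1),ctrl.get_obs()["width"],ctrl.get_obs()["grasp_force"])
```

```text
[446.  -70.4   4.6] 21.945919192721952 30.002572238445282
[446.  -70.4   4.6] 21.945919192721952 30.002572238445282
```

>>> {"name": "apply_moves", "arguments": {
  "targets": [
    [-1,[0,0,-0.6],[0,0,0]],
    [-1,[0,0,-0.9],[0,0,0]],
    [-1,[0.5,0.35,-0.9],[0,0,0]],
    [-1,[0.7,0.5,-0.9],[0,0,0]],
    [-1,[0.7,0.5,-0.9],[0,0,0]],
    [-1,[0.7,0.5,-0.9],[0,0,0]],
    [-1,[0.7,0.4,-0.9],[0,0,0]],
    [-1,[0.5,0,-0.6],[0,0,0]]
  ]
}}

```text
t: 7.52
ee_pos: [560.3, 120.7, 336.2]
orientation: [2.227, 2.214, 0.004]
ft_force: [-0.2, -0.1, -1.8]
width: 21.7
grasp_force: 30.0
```

>>> {"name": "apply_moves", "arguments": {
  "targets": [
    [-1,[0,0,0],[0,0,0]],
    [-1,[0,0,0],[0,0,0]]
  ]
}}

```text
t: 7.78
ee_pos: [558.0, 118.3, 332.3]
orientation: [-2.228, -2.214, 0.003]
ft_force: [-1.1, 0.0, -0.8]
width: 21.4
grasp_force: 30.0
```

Run:
```python
from h import *
print(np.round(cur()[:3],3).tolist(),ctrl.get_obs()["width"])
im=snap("wrist"); cv2.imwrite("pics/w3.png",im["pixels"]); np.save("w3T.npy",im["T"])
for l in "peg_blue peg_yellow peg_red peg_green rack lens_blue_eye lens_blue".split():
    print(l,[(np.round(d["xy"],1).tolist(),round(d["score"],2),np.round(onz(ray(im,d["xy"]),137),0).tolist()) for d in ctrl.pinpoint(l,"wrist")[:2]])
```

```text
[[0.006, 1.0, -0.002, 558.05], [1.0, -0.006, -0.001, 118.317], [-0.001, -0.002, -1.0, 332.34]] 21.371736562300537
peg_blue []
peg_yellow []
peg_red [([365.2, 37.0], 0.69, [602.0, 289.0, 137.0]), ([407.3, 276.8], 0.42, [649.0, 48.0, 137.0])]
peg_green [([403.5, 111.1], 0.7, [638.0, 217.0, 137.0])]
rack [([304.4, 53.9], 0.64, [544.0, 272.0, 137.0])]
lens_blue_eye [([316.6, 388.4], 0.84, [552.0, -96.0, 137.0])]
lens_blue [([320.4, 258.4], 0.55, [558.0, 69.0, 137.0]), ([365.3, 38.0], 0.31, [602.0, 288.0, 137.0])]
```

View pics/w3.png

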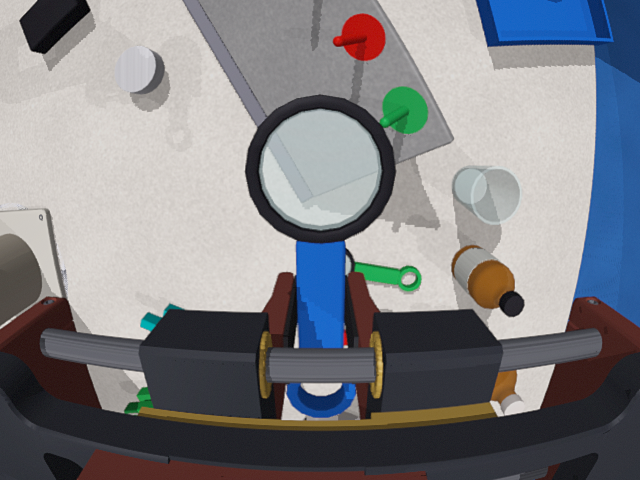

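The wrist view shows the held blue lens with its frame at (320,170) and eye at about (318,395). The red peg disc is at (363,37) and the green one at (404,110).

>>> {"name": "apply_moves", "arguments": {
  "targets": [
    [-1,[0.9,0,0],[0,0,0]],
    [-1,[0.9,0,0],[0,0,0]],
    [-1,[0.6,0,0],[0,0,0]],
    [-1,[0,0,0],[0,0,0]],
    [-1,[0,0,0],[0,0,0]]
  ]
}}

```text
t: 8.8
ee_pos: [559.8, 238.4, 333.4]
orientation: [2.228, 2.214, -0.001]
ft_force: [-0.2, 0.5, -1.3]
width: 21.5
grasp_force: 30.0
```

```bash
cat > rack.py <<'E'
from h import *
from scipy.optimize import least_squares
NM=["peg_blue","peg_yellow","peg_red","peg_green"]
def pegs(p):
    x,y,a=p[:3]; c,s=np.cos(a),np.sin(a); C,S=np.cos(np.radians(40)),np.sin(np.radians(40))
    z0=p[3] if len(p)>3 else 0
    return {n:np.array([x+c*70*C-s*v,y+s*70*C+c*v,92+70*S+z0]) for n,v in zip(NM,(123,41,-41,-123))}
def frame(p):
    a=p[2]; C,S=np.cos(np.radians(40)),np.sin(np.radians(40)); xr=np.array([np.cos(a),np.sin(a),0]); k=np.array([0,0,1.])
    X=C*xr+S*k; Z=-S*xr+C*k; return X,np.cross(Z,X),Z
E
python3 - <<'E'
from rack import *
K3=None; ob=[]
for c in("wrist","scene","top"):
    im=snap(c)
    if c=="wrist": cv2.imwrite("pics/w4.png",im["pixels"]); print(np.round(cur()[:3],3).tolist()); w=im
    for n in NM:
        d=ctrl.pinpoint(n,c)
        if d and d[0]["score"]>.4: ob.append((im,n,d[0]["xy"],1 if c!="wrist" else 1))
w3=dict(w); w3["T"]=np.load("w3T.npy"); ob+=[(w3,"peg_red",(365.2,37.)),(w3,"peg_green",(403.5,111.1))]
def res(p):
    P=pegs(p); return np.concatenate([proj(o[0],P[o[1]])-o[2] for o in ob])
for x0 in([535,307,.52],[535,307,.52,0]):
    s=least_squares(res,x0,loss="soft_l1"); print(np.round(s.x,3),{k:np.round(v,1).tolist() for k,v in pegs(s.x).items()})
for o,r in zip(ob,res(s.x).reshape(-1,2)): print(o[0]["c"],o[1],np.round(o[2],1),np.round(r,1))
np.save("rackp.npy",s.x)
# eye in tool frame from w3
for px in [(316.6,388.4)]:
    T3=w3["T"]@np.linalg.inv(w["hand_eye"]); o,v=ray(w3,px); o=np.linalg.inv(T3)@np.r_[o,1]; v=T3[:3,:3].T@v; t=(-2.4-o[2])/v[2]; print("eye tool",o[:3]+v*t)
E
```

```text
[[0.007, 1.0, -0.0, 559.916], [1.0, -0.007, -0.0, 238.053], [-0.0, -0.0, -1.0, 333.552]]
[5.32808e+02 2.99460e+02 4.97000e-01] {'peg_blue': [521.2, 433.1, 137.0], 'peg_yellow': [560.4, 361.1, 137.0], 'peg_red': [599.5, 289.0, 137.0], 'peg_green': [638.6, 217.0, 137.0]}
[ 5.32898e+02  2.99485e+02  4.98000e-01 -8.69000e-01] {'peg_blue': [521.2, 433.2, 136.1], 'peg_yellow': [560.4, 361.1, 136.1], 'peg_red': [599.6, 289.1, 136.1], 'peg_green': [638.8, 217.1, 136.1]}
wrist peg_blue [279.3  16.7] [-0.3 -1.1]
wrist peg_green [398.1 230.5] [0.2 0.5]
scene peg_blue [474.9 191.5] [ 1.5 -3.3]
scene peg_yellow [461.4 206. ] [-2.4  1.7]
scene peg_red [439.  225.4] [1.8 2.9]
scene peg_green [424.5 237.1] [-2.9 12.8]
top peg_blue [177.1 225.5] [-3.2  0.1]
top peg_green [246.7 190.1] [ 4.6 -1.2]
wrist peg_red [365.2  37. ] [-2.3  0.4]
wrist peg_green [403.5 111.1] [ 0.3 -0.4]
eye tool [-56.27304123  -1.99446767  -2.4       ]
```

```bash
cat >> rack.py <<'E'
def hang(n,eye,h,dx=-2):
    p=np.load("rackp.npy"); X,Y,Z=frame(p); Rt=np.c_[-X,Y,-Z]; P=pegs(p)[n]+dx*X+h*Z
    return pose(P-Rt@np.array(eye),Rt)
def resid(n,eye,T=None):
    """eye in peg frame for current tool"""
    p=np.load("rackp.npy"); X,Y,Z=frame(p); T=cur() if T is None else T
    e=T[:3,:3]@np.array(eye)+T[:3,3]-pegs(p)[n]; return np.round([e@X,e@Y,e@Z],1),np.round(np.degrees(R.from_matrix(np.c_[-X,Y,-Z].T@T[:3,:3]).as_rotvec()),1)
E
python3 - <<'E'
from rack import *
B=hang("peg_blue",(-55.5,-.5,-2.4),150); print(np.round(B,2).tolist())
plan(cur(),B,-1,tag="hover")
E
```

```text
[[-0.67, -0.48, 0.56, 398.95], [-0.37, 0.88, 0.31, 367.22], [-0.64, 0.0, -0.77, 212.23], [0.0, 0.0, 0.0, 1.0]]
hover 13
[[-1,[0.196,-0.249,0.187],[-0.035,-0.021,-0.097]],[-1,[0.237,-0.225,0.166],[-0.035,-0.021,-0.097]],[-1,[0.276,-0.195,0.147],[-0.036,-0.021,-0.096]],[-1,[0.306,-0.159,0.127],[-0.035,-0.02,-0.097]],[-1,[0.331,-0.117,0.109],[-0.035,-0.021,-0.097]],[-1,[0.348,-0.07,0.093],[-0.035,-0.021,-0.097]],[-1,[0.359,-0.021,0.078],[-0.036,-0.021,-0.096]],[-1,[0.36,0.029,0.067],[-0.035,-0.021,-0.097]]]
[[-1,[0.354,0.08,0.059],[-0.035,-0.02,-0.097]],[-1,[0.34,0.131,0.053],[-0.035,-0.021,-0.097]],[-1,[0.318,0.177,0.05],[-0.036,-0.021,-0.097]],[-1,[0.289,0.221,0.052],[-0.035,-0.021,-0.096]],[-1,[0.254,0.259,0.057],[-0.035,-0.021,-0.097]]]
```

>>> {"name": "apply_moves", "arguments": {
  "targets": [
    [-1,[0.2,-0.25,0.19],[-0.035,-0.021,-0.097]],
    [-1,[0.24,-0.22,0.17],[-0.035,-0.021,-0.097]],
    [-1,[0.28,-0.2,0.15],[-0.035,-0.021,-0.097]],
    [-1,[0.31,-0.16,0.13],[-0.035,-0.021,-0.097]],
    [-1,[0.33,-0.12,0.11],[-0.035,-0.021,-0.097]],
    [-1,[0.35,-0.07,0.09],[-0.035,-0.021,-0.097]],
    [-1,[0.36,-0.02,0.08],[-0.035,-0.021,-0.097]],
    [-1,[0.36,0.03,0.07],[-0.035,-0.021,-0.097]]
  ]
}}

```text
t: 10.55
ee_pos: [459.9, 319.1, 258.1]
orientation: [0.435, 2.633, 0.158]
ft_force: [-0.5, -0.1, -1.2]
width: 22.1
grasp_force: 30.0
```

>>> {"name": "apply_moves", "arguments": {
  "targets": [
    [-1,[0.35,0.08,0.06],[-0.035,-0.02,-0.097]],
    [-1,[0.34,0.13,0.05],[-0.035,-0.021,-0.097]],
    [-1,[0.32,0.18,0.05],[-0.035,-0.021,-0.097]],
    [-1,[0.29,0.22,0.05],[-0.035,-0.021,-0.097]],
    [-1,[0.25,0.26,0.06],[-0.035,-0.021,-0.097]],
    [-1,[0,0,0],[0,0,0]],
    [-1,[0,0,0],[0,0,0]]
  ]
}}

```text
t: 11.42
ee_pos: [399.9, 368.2, 214.7]
orientation: [-0.614, 2.382, 0.212]
ft_force: [0.1, -0.1, -0.7]
width: 22.0
grasp_force: 30.0
```

Run:
```python
from rack import *
E=(-55.5,-.5,-2.4)
print(resid("peg_blue",E),ctrl.get_obs()["qpos"])
plan(cur(),hang("peg_blue",E,62),-1,n=3)
im=snap("wrist"); cv2.imwrite("pics/w5.png",im["pixels"])
for n in NM:print(n,ctrl.pinpoint(n,"wrist")[:1],proj(im,pegs(np.load("rackp.npy"))[n]))
```

```text
(array([  0.6,   0.9, 150.8]), array([ 0.2,  0.3, -0.4])) [ 8.49847862e-01  1.65324935e-01  2.25386954e+00 -1.31169056e+00
  2.33310392e-01  1.98566676e-03]
 3
[[-1,[0.014,-0.001,0.594],[-0.001,-0.001,0.002]],[-1,[0.015,-0.002,0.593],[0.0,-0.001,0.001]],[-1,[0.016,-0.002,0.594],[-0.001,-0.001,0.002]]]
peg_blue [{'xy': [232.2, 280.6], 'score': 0.37}] [320.53463958 283.28291099]
peg_yellow [{'xy': [232.0, 281.7], 'score': 0.65}] [231.41825648 281.62007401]
peg_red [{'xy': [152.6, 280.7], 'score': 0.71}] [151.52531738 278.59959008]
peg_green [{'xy': [83.7, 276.2], 'score': 0.95}] [ 85.36706513 274.93874633]
```

```bash
cat >> rack.py <<'E'
def hangt(n,eye,h,tilt,dx=-2,yaw=0):
    p=np.load("rackp.npy"); X,Y,Z=frame(p); Rt=np.c_[-X,Y,-Z]@R.from_rotvec([0,np.radians(tilt),0]).as_matrix()
    Rt=Rt@R.from_rotvec([0,0,np.radians(yaw)]).as_matrix()
    return pose(pegs(p)[n]+dx*X+h*Z-Rt@np.array(eye),Rt)
E
python3 - <<'E'
from rack import *
plan(cur(),hangt("peg_blue",(-55.5,-.5,-2.4),120,12),-1,n=3)
E
```

```text
3
[[-1,[0.007,-0.003,0.13],[-0.001,0.043,0.001]],[-1,[-0.001,-0.003,0.13],[0.0,0.044,0.001]],[-1,[-0.01,-0.003,0.129],[-0.001,0.043,0.001]]]
```

>>> {"name": "apply_moves", "arguments": {
  "targets": [
    [-1,[0,0,0.13],[0,0.044,0]],
    [-1,[0,0,0.13],[0,0.044,0]],
    [-1,[0,0,0.13],[0,0.044,0]],
    [-1,[0,0,0],[0,0,0]],
    [-1,[0,0,0],[0,0,0]]
  ]
}}

```text
t: 12.3
ee_pos: [408.8, 369.5, 200.9]
orientation: [-0.646, 2.543, 0.156]
ft_force: [-0.2, -0.0, -1.1]
width: 21.9
grasp_force: 30.0
```

```bash
cat > kin.py <<'E'
from rack import *
from scipy.optimize import least_squares
def fk(q,p):
    h,a1,L2,a3,L3,a5,d=p
    Rz=lambda a:R.from_rotvec([0,0,a]).as_matrix(); Ry=lambda a:R.from_rotvec([0,a,0]).as_matrix()
    T=Rz(q[0]); P=np.array([0,0,h])+T@[a1,0,0]; T=T@Ry(q[1]); P=P+T@[0,0,L2]; T=T@Ry(q[2]); P=P+T@[a3,0,L3]; T=T@Rz(q[3])@Ry(q[4]); P=P+T@[a5,0,d]; T=T@Rz(q[5])@Rz(C6)
    return P,T
C6=np.pi/2
E
python3 - <<'E'
from kin import *
o=ctrl.get_obs(); q=o["qpos"]; print(np.round(q,4).tolist(),np.round(np.r_[o["ee_pos"],o["orientation"]],3).tolist())
print(resid("peg_blue",(-55.5,-.5,-2.4)))
D=[([-1.172,.4235,1.6305,0,1.089,-.019],[253.5,-571,222.3],[-3.072,-.651,0]),([-.3021,.22305,1.72505,.0003,1.19219,-.3154],[526,-151.36,301.2],[2.206,2.235,.001]),
([.84985,.1653,2.25387,-1.31169,.23331,.00199],[399.9,368.2,214.7],[-.614,2.382,.212]),(q,o["ee_pos"],o["orientation"])]
s=least_squares(lambda p:np.concatenate([fk(d[0],p)[0]-d[1] for d in D]+[(p-[150,0,400,0,400,0,200])*1e-2]),[150,0,400,0,400,0,200]); print(np.round(s.x,1),np.round(s.fun[:12],1))
for d in D: print(np.degrees((R.from_matrix(fk(d[0],s.x)[1]).inv()*R.from_rotvec(d[2])).magnitude()))
np.save("kin.npy",s.x)
E
```

```text
[0.8062, 0.2001, 2.1493, -0.5292, 0.3331, -0.7999] [408.769, 369.53, 200.856, -0.646, 2.543, 0.156]
(array([ -2.3,  -2.5, 125.5]), array([ 0.7,  9.8, -0.2]))
[232.9  39.9 540.4  42.7 431.1  -1.8 262.5] [-10.7  -5.3   2.6  -4.1 -11.2  -2.4  -0.9  -0.4  -2.4   2.8  -1.8   2.1]
0.01740254532989958
0.019459418910711006
0.022694761072599406
2.0731820890684443e-14
```

```bash
sed -i 's/h,a1,L2,a3,L3,a5,d=p/h,a1,L2,a3,L3,a5,d,b,b5=p/; s/@\[a1,0,0\]/@[a1,b,0]/; s/@\[a5,0,d\]/@[a5,b5,d]/' kin.py
cat >> kin.py <<'E'
LO=np.array([-3,-.9,.09,-1.31,.11,-2.54]);HI=np.array([3,2.11,2.58,4.45,2.69,2.54])
def ik(T,q0):
    p=np.load("kin.npy")
    def f(q):
        P,M=fk(q,p); return np.r_[(P-T[:3,3])/10,R.from_matrix(M.T@T[:3,:3]).as_rotvec()*20]
    s=least_squares(f,np.clip(q0,LO+1e-3,HI-1e-3),bounds=(LO,HI)); return s.x,np.sqrt(2*s.cost)
E
python3 - <<'E'
from kin import *
o=ctrl.get_obs(); q=o["qpos"]
D=[([-1.172,.4235,1.6305,0,1.089,-.019],[253.5,-571,222.3],[-3.072,-.651,0]),([-.3021,.22305,1.72505,.0003,1.19219,-.3154],[526,-151.36,301.2],[2.206,2.235,.001]),
([.84985,.1653,2.25387,-1.31169,.23331,.00199],[399.9,368.2,214.7],[-.614,2.382,.212]),(q,o["ee_pos"],o["orientation"])]
x0=np.array([150,0,400,0,400,0,200,0,0.])
s=least_squares(lambda p:np.concatenate([fk(d[0],p)[0]-d[1] for d in D]+[(p-x0)*1e-2]),x0); print(np.round(s.x,1),np.round(s.fun[:12],1))
np.save("kin.npy",s.x)
E_=(-55.5,-.5,-2.4)
for t,y in((8,0),(12,0),(12,10),(12,-10),(15,0)):
    qq=q.copy()
    for h in(120,60,10):
        qq,e=ik(hangt("peg_blue",E_,h,t,yaw=y),qq); print(t,y,h,np.round(qq,2),round(e,2))
E
```

```text
[3.014e+02 6.500e+00 5.622e+02 7.410e+01 4.780e+02 1.200e+00 3.037e+02
 1.150e+01 3.000e-01] [-0.  -0.1  0.2 -0.1 -0.1 -0.2  0.1  0.1 -0.1 -0.3  0.1  0. ]
8 0 120 [ 0.81  0.22  2.17 -0.63  0.27 -0.69] 0.0
8 0 60 [ 0.78  0.35  2.12 -0.87  0.19 -0.47] 0.0
8 0 10 [ 0.76  0.46  2.07 -1.15  0.15 -0.21] 0.0
12 0 120 [ 0.79  0.21  2.12 -0.39  0.36 -0.94] 0.0
12 0 60 [ 0.77  0.35  2.08 -0.48  0.27 -0.86] 0.0
12 0 10 [ 0.75  0.45  2.03 -0.58  0.22 -0.78] 0.0
12 10 120 [ 0.81  0.22  2.12 -0.41  0.37 -0.73] 0.0
12 10 60 [ 0.79  0.35  2.07 -0.5   0.28 -0.65] 0.0
12 10 10 [ 0.77  0.46  2.02 -0.6   0.23 -0.57] 0.0
12 -10 120 [ 0.77  0.21  2.13 -0.37  0.36 -1.16] 0.0
12 -10 60 [ 0.75  0.34  2.08 -0.46  0.27 -1.08] 0.0
12 -10 10 [ 0.73  0.45  2.04 -0.55  0.21 -1.  ] 0.0
15 0 120 [ 0.78  0.21  2.09 -0.29  0.43 -1.05] 0.0
15 0 60 [ 0.76  0.34  2.05 -0.33  0.34 -1.02] 0.0
15 0 10 [ 0.74  0.45  2.   -0.37  0.29 -0.99] 0.0
```

Run:
```python
from rack import *
plan(cur(),hangt("peg_blue",(-55.5,-.5,-2.4),62,12,dx=-1),-1,n=3)
```

```text
3
[[-1,[-0.08,0.023,0.402],[-0.003,0.008,0.001]],[-1,[-0.086,0.021,0.4],[-0.003,0.008,0.0]],[-1,[-0.09,0.019,0.4],[-0.003,0.008,0.001]]]
```

>>> {"name": "apply_moves", "arguments": {
  "targets": [
    [-1,[-0.08,0.02,0.4],[0,0.01,0]],
    [-1,[-0.09,0.02,0.4],[0,0.01,0]],
    [-1,[-0.09,0.02,0.4],[0,0.005,0]],
    [-1,[0,0,0],[0,0,0]],
    [-1,[0,0,0],[0,0,0]]
  ]
}}

```text
t: 12.92
ee_pos: [442.7, 391.0, 155.0]
orientation: [-0.656, 2.582, 0.145]
ft_force: [0.3, 0.7, -1.2]
width: 21.8
grasp_force: 30.0
```

Run:
```python
from rack import *
E=(-55.5,-.5,-2.4)
print(resid("peg_blue",E))
im=snap("wrist"); cv2.imwrite("pics/w6.png",im["pixels"])
for n in NM:print(n,ctrl.pinpoint(n,"wrist")[:1],proj(im,pegs(np.load("rackp.npy"))[n]))
plan(cur(),hangt("peg_blue",E,14,12,dx=-1),-1,n=2)
```

```text
(array([-1.4,  0.2, 62.4]), array([ 0.7, 12.2, -0.2]))
peg_blue [] [321.83308078 351.20629287]
peg_yellow [] [207.87084309 346.65527157]
peg_red [{'xy': [113.2, 338.4], 'score': 0.81}] [112.14732261 337.19149419]
peg_green [] [ 39.67457554 326.28049974]
 2
[[-1,[-0.097,0.004,0.475],[-0.004,-0.001,0.001]],[-1,[-0.096,0.0,0.476],[-0.004,0.0,0.001]]]
```

View pics/w6.png

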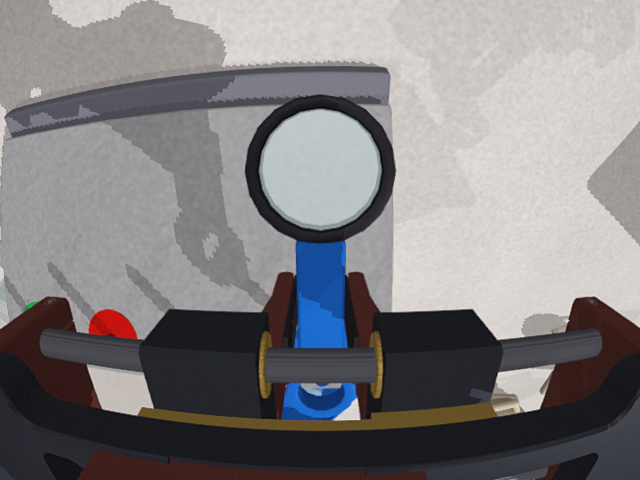

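The wrist view shows the lens squarely over the board, with the blue peg tip showing inside the eye at about (322,385) and the red disc at (113,335). I am descending along the peg.

>>> {"name": "apply_moves", "arguments": {
  "targets": [
    [-1,[-0.1,0,0.48],[0,0,0]],
    [-1,[-0.1,0,0.48],[0,0,0]],
    [-1,[0,0,0],[0,0,0]],
    [-1,[0,0,0],[0,0,0]]
  ]
}}

```text
t: 13.68
ee_pos: [470.7, 405.7, 117.5]
orientation: [-0.655, 2.582, 0.146]
ft_force: [-0.8, -0.2, -1.5]
width: 21.6
grasp_force: 30.0
```

Run:
```python
from rack import *
E=(-55.5,-.5,-2.4)
print(resid("peg_blue",E),ctrl.get_obs()["ft_force"],ctrl.get_obs()["qpos"])
```

```text
(array([-1.2, -0.4, 13.4]), array([ 0.7, 12.2, -0.2])) [-0.78073158 -0.19936455 -1.53417674] [ 0.75792411  0.44639626  2.02866663 -0.59653043  0.23717685 -0.75841952]
```

>>> {"name": "apply_moves", "arguments": {
  "targets": [
    [-0.2,[0,0,0],[0,0,0]],
    [-0.2,[0,0,0],[0,0,0]],
    [-0.1,[0,0,0],[0,0,0]],
    [-0.1,[0,0,-0.4],[0,0,0]],
    [-0.1,[0,0,-0.8],[0,0,0]],
    [-0.1,[0,0,-0.9],[0,0,0]],
    [-0.1,[0,0,-0.9],[0,0,0]]
  ]
}}

```text
t: 14.55
ee_pos: [407.9, 373.7, 250.9]
orientation: [-0.656, 2.582, 0.146]
ft_force: [0.2, 0.9, 1.2]
width: 39.6
grasp_force: 0.0
```

Run:
```python
from kin import *
im=snap("scene"); cv2.imwrite("pics/s2.png",cv2.resize(im["pixels"][120:320,320:560],None,fx=2.5,fy=2.5))
print(np.round(cur(),2).tolist(),np.round(ctrl.get_obs()["qpos"],2))
for c in("scene","top"):
    if c=="top": im=snap(c)
    p=pegs(np.load("rackp.npy"))["peg_blue"]; X,Y,Z=frame(np.load("rackp.npy"))
    print(c,[d["xy"] for d in ctrl.pinpoint("lens_blue_eye",c)[:1]],proj(im,p-7*X+7*Z),[d["xy"] for d in ctrl.pinpoint("lens_blue",c)[:2]],proj(im,p-77*X))
    for col,n in(("blue",(445,-95)),("red",(570,-100)),("green",(655,0))):
        try: 
            e,y,L,k=lens(im,col,np.array(n),rad=100); print(col,np.round(e),round(y),round(L),k)
        except Exception as x: print(col,"none")
```

```text
[[-0.77, -0.47, 0.42, 407.78], [-0.42, 0.88, 0.22, 374.29], [-0.47, -0.01, -0.88, 255.75], [0.0, 0.0, 0.0, 1.0]] [ 0.81  0.11  2.07 -0.32  0.51 -1.02]
scene [[251.5, 275.5]] [473.12213338 186.05680247] [[454.9, 185.2], [194.9, 315.1]] [452.71506453 188.49947504]
blue none
red [ 543. -100.] -1 96 298
green [680.  -5.] 170 98 266
top [[319.4, 213.4]] [175.20797325 228.54288761] [[187.6, 246.5]] [186.79109751 246.48135336]
blue none
red [ 540. -100.] 1 97 214
green [680.  -2.] 170 97 182
```

View pics/s2.png

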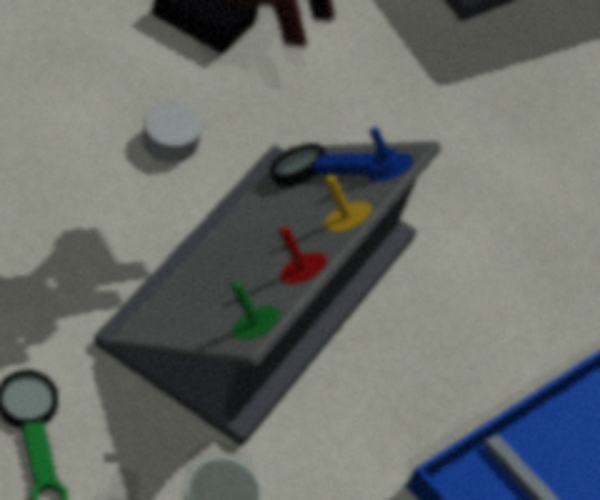

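The scene crop shows the blue lens lying down the board with its eye round the blue peg at (385,163). The red and green pegs are still empty.

Run:
```python
from kin import *
q=ctrl.get_obs()["qpos"]
M=plan(cur(),pose([480,150,290],yawR(105)),-0.1,tag="mid")
N=plan(M,pose([597,-100,150],yawR(0)),0.2,tag="pre red")
for T in(M,N): q,e=ik(T,q); print(np.round(q,2),e)
for n in("peg_red","peg_green"):
  for t in(0,6,12):
    q1=np.array([.5,.3,2.1,.0,.3,-1.3]); 
    for h in(120,14): q1,e=ik(hangt(n,(-55.5,0,-2.4),h,t),q1); print(n,t,h,np.round(q1,2),round(e,2))
```

```text
mid 11
[[-0.1,[0.037,-0.421,-0.098],[0.025,0.021,0.102]],[-0.1,[-0.027,-0.425,-0.082],[0.024,0.02,0.102]],[-0.1,[-0.093,-0.418,-0.067],[0.025,0.021,0.103]],[-0.1,[-0.158,-0.401,-0.056],[0.025,0.02,0.102]],[-0.1,[-0.217,-0.372,-0.046],[0.025,0.021,0.102]],[-0.1,[-0.273,-0.334,-0.041],[0.025,0.021,0.102]],[-0.1,[-0.322,-0.289,-0.038],[0.024,0.02,0.103]],[-0.1,[-0.363,-0.234,-0.039],[0.025,0.021,0.102]]]
[[-0.1,[-0.395,-0.175,-0.043],[0.025,0.02,0.102]],[-0.1,[-0.416,-0.112,-0.051],[0.025,0.021,0.102]],[-0.1,[-0.427,-0.046,-0.061],[0.024,0.021,0.103]]]
pre red 11
[[0.2,[-0.494,0.088,0.254],[0.0,0.0,0.106]],[0.2,[-0.473,0.169,0.255],[0.0,0.0,0.106]],[0.2,[-0.438,0.244,0.254],[0.0,0.0,0.106]],[0.2,[-0.392,0.314,0.255],[0.0,0.0,0.106]],[0.2,[-0.334,0.375,0.254],[0.0,0.0,0.106]],[0.2,[-0.268,0.424,0.254],[0.0,0.0,0.106]],[0.2,[-0.193,0.463,0.255],[0.0,0.0,0.106]],[0.2,[-0.114,0.489,0.254],[0.0,0.0,0.106]]]
[[0.2,[-0.031,0.501,0.254],[0.0,0.0,0.106]],[0.2,[0.052,0.499,0.255],[0.0,0.0,0.106]],[0.2,[0.134,0.484,0.254],[0.0,0.0,0.106]]]
[0.28 0.16 1.83 0.   1.15 0.02] 2.317681105791872e-14
[-0.19  0.48  1.73  0.    0.93  1.38] 3.475056392276178e-14
peg_red 0 120 [ 0.37  0.2   2.24  0.87  0.11 -2.54] 1.4
peg_red 0 14 [ 0.38  0.44  2.09  0.88  0.11 -2.54] 3.19
peg_red 6 120 [ 0.38  0.19  2.23  0.47  0.15 -2.14] 0.0
peg_red 6 14 [ 0.38  0.44  2.1   0.87  0.11 -2.54] 1.19
peg_red 12 120 [ 0.39  0.18  2.16  0.17  0.31 -1.83] 0.0
peg_red 12 14 [ 0.4   0.43  2.07  0.28  0.16 -1.94] 0.0
peg_green 0 120 [ 0.22  0.21  2.21  0.76  0.16 -2.54] 2.14
peg_green 0 14 [ 0.26  0.45  2.07  0.78  0.11 -2.54] 3.3
peg_green 6 120 [ 0.18  0.21  2.19  0.72  0.25 -2.54] 0.41
peg_green 6 14 [ 0.25  0.45  2.07  0.77  0.13 -2.54] 1.42
peg_green 12 120 [ 0.19  0.2   2.13  0.42  0.36 -2.24] 0.0
peg_green 12 14 [ 0.23  0.44  2.05  0.61  0.22 -2.4 ] 0.0
```

```bash
cat >> rack.py <<'E'
def hangA(n,eye,h,tilt,dx=-2):
    p=np.load("rackp.npy"); X,Y,Z=frame(p); Rt=np.c_[X,-Y,-Z]@R.from_rotvec([0,-np.radians(tilt),0]).as_matrix()
    return pose(pegs(p)[n]+dx*X+h*Z-Rt@np.array(eye),Rt)
E
python3 - <<'E'
from kin import *
q=ctrl.get_obs()["qpos"]
M=plan(cur(),pose([480,150,270],yawR(190)),-0.1,tag="mid")
N=plan(M,pose([597,-100,110],yawR(180)),0.2,tag="pre red")
for T in(M,N): q,e=ik(T,q); print(np.round(q,2),e)
for n in("peg_red","peg_green"):
  for t in(0,6,12):
    q1=np.array([.5,.3,2.1,.0,.3,1.3]); 
    for h in(120,14): q1,e=ik(hangA(n,(55.5,0,-2.4),h,t),q1); print(n,t,h,np.round(q1,2),round(e,2))
E
```

```text
mid 6
[[-0.1,[0.1,-0.771,-0.121],[0.007,0.051,0.034]],[-0.1,[0.067,-0.776,-0.107],[0.007,0.051,0.033]],[-0.1,[0.035,-0.78,-0.093],[0.007,0.052,0.034]],[-0.1,[0.0,-0.782,-0.084],[0.007,0.051,0.033]],[-0.1,[-0.034,-0.782,-0.076],[0.007,0.051,0.034]],[-0.1,[-0.069,-0.78,-0.072],[0.007,0.051,0.033]]]
pre red 8
[[0.2,[-0.179,-0.666,0.4],[0.0,0.0,0.014]],[0.2,[-0.193,-0.663,0.401],[0.0,0.0,0.014]],[0.2,[-0.208,-0.657,0.4],[0.0,0.0,0.014]],[0.2,[-0.222,-0.654,0.401],[0.0,0.0,0.014]],[0.2,[-0.237,-0.648,0.4],[0.0,0.0,0.014]],[0.2,[-0.251,-0.642,0.4],[0.0,0.0,0.014]],[0.2,[-0.265,-0.637,0.401],[0.0,0.0,0.014]],[0.2,[-0.279,-0.631,0.4],[0.0,0.0,0.014]]]
[ 0.28  0.18  1.85 -0.    1.11 -1.47] 8.076475686574019e-15
[-0.19  0.54  1.75 -0.    0.85 -1.76] 1.2081050855477105e-14
peg_red 0 120 [ 0.37  0.22  2.29  2.22  0.11 -0.75] 0.09
peg_red 0 14 [ 0.39  0.48  2.19  2.85  0.23 -1.36] 0.0
peg_red 6 120 [0.38 0.19 2.23 0.47 0.15 1.01] 0.0
peg_red 6 14 [ 0.38  0.45  2.15  2.27  0.11 -0.8 ] 0.57
peg_red 12 120 [0.39 0.18 2.16 0.17 0.31 1.31] 0.0
peg_red 12 14 [0.4  0.43 2.07 0.28 0.16 1.21] 0.0
peg_green 0 120 [ 0.15  0.24  2.26  1.66  0.22 -0.37] 0.0
peg_green 0 14 [ 0.2   0.49  2.16  2.34  0.26 -1.02] 0.0
peg_green 6 120 [0.17 0.21 2.2  0.85 0.24 0.46] 0.0
peg_green 6 14 [ 0.22  0.46  2.11  1.56  0.16 -0.23] 0.0
peg_green 12 120 [0.19 0.2  2.13 0.42 0.36 0.9 ] 0.0
peg_green 12 14 [0.23 0.44 2.05 0.61 0.22 0.74] 0.0
```

>>> {"name": "apply_moves", "arguments": {
  "targets": [
    [-0.1,[0.1,-0.77,-0.12],[0.007,0.051,0.034]],
    [-0.1,[0.07,-0.78,-0.11],[0.007,0.051,0.034]],
    [-0.1,[0.03,-0.78,-0.09],[0.007,0.051,0.034]],
    [-0.1,[0,-0.78,-0.08],[0.007,0.051,0.034]],
    [-0.1,[-0.03,-0.78,-0.08],[0.007,0.051,0.034]],
    [-0.1,[-0.07,-0.78,-0.07],[0.007,0.051,0.034]]
  ]
}}

```text
t: 15.6
ee_pos: [480.0, 148.6, 269.0]
orientation: [0.264, -3.128, -0.001]
ft_force: [0.3, 0.0, -0.9]
width: 39.5
grasp_force: 0.0
```

>>> {"name": "apply_moves", "arguments": {
  "targets": [
    [0.2,[-0.18,-0.67,0.4],[0,0,0.014]],
    [0.2,[-0.19,-0.66,0.4],[0,0,0.014]],
    [0.2,[-0.21,-0.66,0.4],[0,0,0.014]],
    [0.2,[-0.22,-0.65,0.4],[0,0,0.014]],
    [0.2,[-0.24,-0.65,0.4],[0,0,0.014]],
    [0.2,[-0.25,-0.64,0.4],[0,0,0.014]],
    [0.2,[-0.27,-0.64,0.4],[0,0,0.014]],
    [0.2,[-0.28,-0.63,0.4],[0,0,0.014]]
  ]
}}

```text
t: 16.6
ee_pos: [595.9, -101.4, 107.3]
orientation: [-0.01, -3.141, -0.004]
ft_force: [0.7, 0.3, -0.2]
width: 52.6
grasp_force: 0.0
```

>>> {"name": "apply_moves", "arguments": {
  "targets": [
    [0.2,[0,0,0],[0,0,0]],
    [0.2,[0,0,0],[0,0,0]]
  ]
}}

```text
t: 16.85
ee_pos: [595.4, -99.8, 109.0]
orientation: [0.009, 3.142, 0.004]
ft_force: [-0.2, 0.5, 0.5]
width: 52.7
grasp_force: 0.0
```

Run:
```python
from h import *
im=snap("wrist"); cv2.imwrite("pics/w7.png",im["pixels"]); print(np.round(cur()[:3,3],1))
for l in("lens_red","lens_red_eye","lens_green","lens_green_eye"): print(l,[(d["xy"],round(d["score"],2),np.round(onz(ray(im,d["xy"]),7 if "eye" in l else 0),1)) for d in ctrl.pinpoint(l,"wrist")[:1]])
e,y,L,k=lens(im,"red",np.array((580,-100)),rad=90); a=np.radians(y); g=e+55*np.array([np.cos(a),np.sin(a)])
print(e,y,L,k,g)
plan(cur(),pose([*g,4],yawR(y+180)),0.2,n=3,tag="down")
```

```text
[595.6 -99.5 109.7]
lens_red [([319.0, 251.4], 0.69, array([ 608.8, -101.8,    0. ]))]
lens_red_eye [([317.7, 161.7], 0.92, array([ 540.2, -102.2,    7. ]))]
lens_green []
lens_green_eye []
[628.27777658 -99.82722116] -179.19236923980594 122.46882034734173 4439 [ 573.28324052 -100.60246536]
down 3
[[0.2,[0.156,-0.011,0.712],[0.001,-0.001,0.663]],[0.2,[0.071,-0.139,0.712],[0.001,-0.001,0.663]],[0.2,[-0.083,-0.131,0.712],[0.002,-0.001,0.662]]]
```

>>> {"name": "apply_moves", "arguments": {
  "targets": [
    [0.2,[0,-0.02,0.7],[0,0,0]],
    [0.2,[0,-0.02,0.7],[0,0,0]],
    [0.2,[0,0,0.7],[0,0,0]],
    [0.2,[0,0,0],[0,0,0]],
    [-1,[0,0,0],[0,0,0]],
    [-1,[0,0,0],[0,0,0]],
    [-1,[0,0,0],[0,0,0]],
    [-1,[0,0,0],[0,0,0]]
  ]
}}

```text
t: 18.1
ee_pos: [597.2, -101.9, 6.4]
orientation: [0.008, 3.137, 0.003]
ft_force: [-0.8, 0.8, 7.0]
width: 21.5
grasp_force: 29.9
```

Run:
```python
from kin import *
o=ctrl.get_obs(); print(np.round(cur()[:3],3).tolist(),o["width"],o["grasp_force"])
z=7-o["ee_pos"][2]; x=o["ee_pos"][0]-541; print("eye tool",x,-z)
A=cur(); A2=A.copy(); A2[2,3]=200
M=plan(A2,hangA("peg_red",(x,0,z if z<0 else -z),130,13),-1,tag="hover")
q,e=ik(M,[.4,.3,2.1,0.1,.3,1.3]); print(np.round(q,2),e)
```

```text
[[-1.0, 0.005, 0.004, 597.151], [0.005, 1.0, 0.002, -101.889], [-0.004, 0.002, -1.0, 6.415]] 21.521912210924302 29.86351490020752
eye tool 56.15133462366816 -0.5853241504421405
hover 15
[[-1,[0.157,0.435,-0.011],[-0.026,0.007,0.109]],[-1,[0.228,0.401,0.008],[-0.026,0.006,0.11]],[-1,[0.294,0.356,0.026],[-0.026,0.007,0.109]],[-1,[0.35,0.299,0.043],[-0.026,0.007,0.109]],[-1,[0.395,0.233,0.059],[-0.026,0.006,0.11]],[-1,[0.428,0.159,0.07],[-0.026,0.007,0.109]],[-1,[0.448,0.08,0.079],[-0.026,0.007,0.109]],[-1,[0.454,0.0,0.087],[-0.026,0.006,0.11]]]
[[-1,[0.447,-0.082,0.089],[-0.026,0.007,0.109]],[-1,[0.424,-0.16,0.089],[-0.026,0.007,0.109]],[-1,[0.39,-0.233,0.085],[-0.026,0.006,0.11]],[-1,[0.342,-0.3,0.078],[-0.026,0.007,0.109]],[-1,[0.286,-0.357,0.067],[-0.026,0.007,0.109]],[-1,[0.219,-0.403,0.055],[-0.026,0.006,0.11]],[-1,[0.147,-0.437,0.04],[-0.026,0.007,0.109]]]
[0.39 0.15 2.16 0.14 0.36 1.34] 1.068527210690869e-14
```

>>> {"name": "apply_moves", "arguments": {
  "targets": [
    [-1,[0,0,-0.6],[0,0,0]],
    [-1,[0,0,-0.9],[0,0,0]],
    [-1,[0,0,-0.9],[0,0,0]],
    [-1,[0,0,-0.9],[0,0,0]],
    [-1,[0,0,-0.9],[0,0,0]],
    [-1,[0,0,-0.8],[0,0,0]],
    [-1,[0,0,0],[0,0,0]],
    [-1,[0,0,0],[0,0,0]]
  ]
}}

```text
t: 19.1
ee_pos: [595.1, -102.3, 254.5]
orientation: [0.008, 3.14, 0.004]
ft_force: [-1.1, 0.8, -0.7]
width: 21.7
grasp_force: 29.8
```

Run:
```python
from kin import *
o=ctrl.get_obs(); print(np.round(cur()[:3,3],1),o["width"])
im=snap("wrist"); T=cur()
for l in("lens_red","lens_red_eye"):
    for d in ctrl.pinpoint(l,"wrist")[:1]:
        a,v=ray(im,d["xy"]); a=T[:3,:3].T@(a-T[:3,3]); v=T[:3,:3].T@v; zz=-1.5+(7 if l=="lens_red" else 0); print(l,d["xy"],a+v*(zz-a[2])/v[2])
M=plan(T,hangA("peg_red",(55.7,0,-1.5),130,13),-1,tag="hover")
```

```text
[ 595.1 -102.3  254.5] 21.74178386580796
lens_red [320.5, 314.4] [-14.62663246  -1.09872515   5.5       ]
hover 15
[[-1,[0.153,0.435,0.062],[-0.026,0.007,0.109]],[-1,[0.224,0.4,0.082],[-0.026,0.006,0.109]],[-1,[0.287,0.353,0.1],[-0.027,0.007,0.11]],[-1,[0.343,0.293,0.116],[-0.026,0.006,0.109]],[-1,[0.385,0.226,0.131],[-0.026,0.007,0.109]],[-1,[0.417,0.152,0.143],[-0.026,0.007,0.11]],[-1,[0.434,0.071,0.152],[-0.026,0.006,0.109]],[-1,[0.438,-0.009,0.157],[-0.026,0.007,0.109]]]
[[-1,[0.428,-0.091,0.161],[-0.027,0.007,0.109]],[-1,[0.404,-0.168,0.159],[-0.026,0.006,0.11]],[-1,[0.366,-0.242,0.154],[-0.026,0.007,0.109]],[-1,[0.318,-0.307,0.147],[-0.026,0.006,0.109]],[-1,[0.26,-0.362,0.137],[-0.026,0.007,0.109]],[-1,[0.192,-0.406,0.122],[-0.027,0.007,0.11]],[-1,[0.117,-0.438,0.107],[-0.026,0.006,0.109]]]
```

>>> {"name": "apply_moves", "arguments": {
  "targets": [
    [-1,[0.15,0.43,0.06],[-0.026,0.007,0.109]],
    [-1,[0.22,0.4,0.08],[-0.026,0.006,0.109]],
    [-1,[0.29,0.35,0.1],[-0.026,0.007,0.11]],
    [-1,[0.34,0.29,0.12],[-0.026,0.006,0.109]],
    [-1,[0.39,0.23,0.13],[-0.026,0.007,0.109]],
    [-1,[0.42,0.15,0.14],[-0.026,0.007,0.11]],
    [-1,[0.43,0.07,0.15],[-0.026,0.006,0.109]],
    [-1,[0.44,-0.01,0.16],[-0.026,0.007,0.109]]
  ]
}}

```text
t: 20.25
ee_pos: [534.8, 72.2, 229.3]
orientation: [-1.947, -2.32, -0.465]
ft_force: [-0.7, -0.5, -0.8]
width: 21.6
grasp_force: 29.8
```

>>> {"name": "apply_moves", "arguments": {
  "targets": [
    [-1,[0.43,-0.09,0.16],[-0.026,0.007,0.109]],
    [-1,[0.4,-0.17,0.16],[-0.026,0.006,0.11]],
    [-1,[0.37,-0.24,0.15],[-0.026,0.007,0.109]],
    [-1,[0.32,-0.31,0.15],[-0.026,0.006,0.109]],
    [-1,[0.26,-0.36,0.14],[-0.026,0.007,0.109]],
    [-1,[0.19,-0.41,0.12],[-0.026,0.007,0.11]],
    [-1,[0.12,-0.44,0.11],[-0.026,0.006,0.109]],
    [-1,[0,0,0],[0,0,0]]
  ]
}}

```text
t: 21.25
ee_pos: [484.3, 214.5, 208.1]
orientation: [-2.832, -0.854, -0.668]
ft_force: [-0.6, -0.0, -0.4]
width: 21.9
grasp_force: 29.8
```

>>> {"name": "apply_moves", "arguments": {
  "targets": [
    [-1,[0,0,0],[0,0,0]]
  ]
}}

```text
t: 21.38
ee_pos: [485.7, 213.6, 209.0]
orientation: [-2.832, -0.854, -0.67]
ft_force: [0.3, -0.8, -1.1]
width: 21.4
grasp_force: 29.8
```

Run:
```python
from kin import *
E=(55.5,0,-1.5)
print(resid("peg_red",E),np.round(ctrl.get_obs()["qpos"],2))
im=snap("wrist"); cv2.imwrite("pics/w8.png",im["pixels"])
for n in NM:print(n,ctrl.pinpoint(n,"wrist")[:1],proj(im,pegs(np.load("rackp.npy"))[n]))
print("eye",ctrl.pinpoint("lens_red_eye","wrist")[:1],proj(im,(cur()@np.r_[E,1])[:3]))
plan(cur(),hangA("peg_red",E,62,13,dx=-1),-1,n=3)
```

```text
(array([ -3.4,  -7.3, 131.7]), array([ 20.9,   2.3, 174.1])) [0.34 0.15 2.15 0.22 0.39 1.14]
peg_blue [{'xy': [124.8, 112.6], 'score': 0.59}] [123.38809253 109.73744693]
peg_yellow [{'xy': [209.8, 108.2], 'score': 0.67}] [212.2882252  108.90018633]
peg_red [{'xy': [315.1, 115.6], 'score': 0.69}] [316.01756496 113.93922778]
peg_green [{'xy': [421.5, 124.6], 'score': 0.77}] [421.03303827 125.48927567]
eye [] [320.00585708 174.39675577]
 3
[[-1,[0.127,-0.066,0.455],[-0.003,0.002,0.017]],[-1,[0.124,-0.071,0.456],[-0.004,0.003,0.017]],[-1,[0.12,-0.078,0.456],[-0.003,0.002,0.017]]]
```

View pics/w8.png

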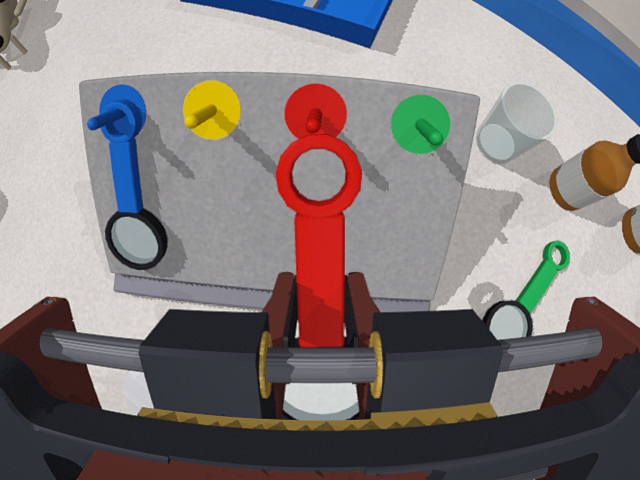

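The wrist view shows the blue lens hung at (122,115). The red lens eye is at (319,175), just short of the red peg at (315,112), and the green peg is at (421,124). The model predictions agree within 2 px.

>>> {"name": "apply_moves", "arguments": {
  "targets": [
    [-1,[0.13,-0.07,0.46],[-0.003,0.002,0.017]],
    [-1,[0.12,-0.07,0.46],[-0.003,0.002,0.017]],
    [-1,[0.12,-0.08,0.46],[-0.003,0.002,0.017]],
    [-1,[0,0,0],[0,0,0]],
    [-1,[0,0,0],[0,0,0]]
  ]
}}

```text
t: 22.3
ee_pos: [520.5, 246.9, 156.0]
orientation: [-2.856, -0.728, -0.682]
ft_force: [0.6, -0.2, -0.7]
width: 22.0
grasp_force: 29.8
```

Run:
```python
from kin import *
E=(55.5,0,-1.5)
print(resid("peg_red",E),np.round(ctrl.get_obs()["qpos"],2))
plan(cur(),hangA("peg_red",E,13,13,dx=-1),-1,n=2)
```

```text
(array([-1.5,  0.7, 61.7]), array([ 20.6,   0.2, 178.8])) [0.4  0.32 2.11 0.19 0.26 1.3 ]
 2
[[-1,[0.115,0.008,0.475],[-0.001,0.001,0.0]],[-1,[0.114,0.007,0.474],[0.0,0.0,0.0]]]
```

>>> {"name": "apply_moves", "arguments": {
  "targets": [
    [-1,[0.11,0,0.48],[0,0,0]],
    [-1,[0.11,0.01,0.48],[0,0,0]],
    [-1,[0,0,0],[0,0,0]],
    [-0.2,[0,0,0],[0,0,0]],
    [-0.2,[0,0,0],[0,0,0]],
    [-0.1,[0,0,0],[0,0,0]],
    [-0.1,[0,0,-0.4],[0,0,0]],
    [-0.1,[0,0,-0.8],[0,0,0]]
  ]
}}

```text
t: 23.3
ee_pos: [524.1, 248.5, 171.1]
orientation: [-2.857, -0.727, -0.679]
ft_force: [1.1, 0.1, 0.6]
width: 39.7
grasp_force: 0.0
```

>>> {"name": "apply_moves", "arguments": {
  "targets": [
    [-0.1,[0,0,-0.9],[0,0,0]],
    [-0.1,[0,0,-0.9],[0,0,0]],
    [-0.1,[0,0,0],[0,0,0]]
  ]
}}

```text
t: 23.68
ee_pos: [489.8, 229.5, 255.4]
orientation: [-2.853, -0.727, -0.692]
ft_force: [-0.3, -0.5, 0.2]
width: 39.3
grasp_force: 0.0
```

Run:
```python
from kin import *
im=snap("wrist"); p=np.load("rackp.npy"); X,Y,Z=frame(p); P=pegs(p)
for l in("lens_red_eye","lens_red","lens_blue_eye","lens_blue"):
    n="peg_"+l.split("_")[1]; k=P[n]+(-7*X+7*Z if "eye" in l else -77*X)
    print(l,[np.round(d["xy"],1) for d in ctrl.pinpoint(l,"wrist")[:1]],np.round(proj(im,k),1))
s=snap("top"); e,y,L,k=lens(s,"green",np.array((655,0)),rad=100); print("green",e,y)
d=ctrl.pinpoint("lens_green_eye","top"); print([onz(ray(s,i["xy"]),7) for i in d[:1]])
a=np.radians(169.6); e=np.array([680.4,-6.7]); g=e+55*np.array([np.cos(a),np.sin(a)])
M=plan(cur(),pose([500,150,260],yawR(10)),-.1,tag="mid"); N=plan(M,pose([*g,110],yawR(-10.4)),.2,tag="pre")
q=ctrl.get_obs()["qpos"]
for T in(M,N): q,e=ik(T,q); print(np.round(q,2),e)
```

```text
lens_red_eye [array([320.6, 166.9])] [319.5 165.6]
lens_red [array([320.1, 234.2])] [319.5 234.1]
lens_blue_eye [array([146.2, 176. ])] [143.1 171. ]
lens_blue [array([158.8, 236.1])] [158.5 234.2]
green [680.4844363   -1.74190008] 169.93433872193046
[array([681.8968993 ,   1.70209407,   7.        ])]
mid 4
[[-0.1,[-0.104,0.374,-0.107],[-0.012,-0.074,0.051]],[-0.1,[-0.085,0.384,-0.089],[-0.013,-0.073,0.05]],[-0.1,[-0.063,0.392,-0.073],[-0.012,-0.074,0.051]],[-0.1,[-0.04,0.397,-0.059],[-0.012,-0.074,0.051]]]
pre 6
[[0.2,[0.33,0.555,0.499],[0.0,0.0,0.038]],[0.2,[0.363,0.534,0.5],[0.0,0.0,0.037]],[0.2,[0.394,0.512,0.499],[0.0,0.0,0.038]],[0.2,[0.423,0.488,0.5],[0.0,0.0,0.038]],[0.2,[0.451,0.462,0.499],[0.0,0.0,0.038]],[0.2,[0.479,0.434,0.499],[0.0,0.001,0.037]]]
[0.27 0.23 1.82 0.   1.09 1.67] 1.5244302891825164e-12
[-0.01  0.56  1.7   0.    0.88  1.74] 1.5145122429728505e-11
```

>>> {"name": "apply_moves", "arguments": {
  "targets": [
    [-0.1,[-0.1,0.37,-0.11],[-0.012,-0.074,0.051]],
    [-0.1,[-0.09,0.38,-0.09],[-0.012,-0.074,0.051]],
    [-0.1,[-0.06,0.39,-0.07],[-0.012,-0.074,0.051]],
    [-0.1,[-0.04,0.4,-0.06],[-0.012,-0.074,0.051]]
  ]
}}

```text
t: 24.52
ee_pos: [500.2, 149.9, 260.8]
orientation: [-3.129, -0.267, 0.008]
ft_force: [-0.1, -0.6, 0.1]
width: 39.4
grasp_force: 0.0
```

>>> {"name": "apply_moves", "arguments": {
  "targets": [
    [0.2,[0.33,0.56,0.5],[0,0,0.038]],
    [0.2,[0.36,0.53,0.5],[0,0,0.038]],
    [0.2,[0.39,0.51,0.5],[0,0,0.038]],
    [0.2,[0.42,0.49,0.5],[0,0,0.038]],
    [0.2,[0.45,0.46,0.5],[0,0,0.038]],
    [0.2,[0.48,0.43,0.5],[0,0,0.038]],
    [0.2,[0,0,0],[0,0,0]],
    [0.2,[0,0,0],[0,0,0]]
  ]
}}

```text
t: 25.52
ee_pos: [625.0, 4.3, 110.4]
orientation: [-3.126, 0.289, 0.004]
ft_force: [0.4, 0.1, 0.6]
width: 52.5
grasp_force: 0.0
```

Run:
```python
from h import *
im=snap("wrist"); print(np.round(cur()[:3],3).tolist())
for l in("lens_green","lens_green_eye"): print(l,[(d["xy"],round(d["score"],2),np.round(onz(ray(im,d["xy"]),7 if "eye" in l else 0),1)) for d in ctrl.pinpoint(l,"wrist")[:1]])
e,y,L,k=lens(im,"green",np.array((640,0)),rad=90); a=np.radians(y); g=e+55*np.array([np.cos(a),np.sin(a)])
print(e,y,L,k,g)
plan(cur(),pose([*g,4],yawR(y+180)),0.2,n=3,tag="down")
```

```text
[[0.983, -0.183, -0.001, 625.239], [-0.183, -0.983, 0.003, 4.528], [-0.002, -0.002, -1.0, 111.024]]
lens_green [([317.6, 247.3], 0.9, array([615.2,   7.5,   0. ]))]
lens_green_eye [([317.0, 153.4], 0.97, array([685.5,  -5.4,   7. ]))]
[681.40906393  -5.51011715] 169.4436099970658 97.68806752676852 3666 [627.3399347    4.56605599]
down 3
[[0.2,[0.012,0.001,0.718],[-0.001,0.0,0.0]],[0.2,[0.012,-0.001,0.719],[0.0,0.0,0.0]],[0.2,[0.012,-0.001,0.718],[-0.001,0.0,0.0]]]
```

>>> {"name": "apply_moves", "arguments": {
  "targets": [
    [0.2,[0.03,0,0.72],[0,0,0]],
    [0.2,[0.03,0,0.72],[0,0,0]],
    [0.2,[0.02,0,0.7],[0,0,0]],
    [0.2,[0,0,0],[0,0,0]],
    [-1,[0,0,0],[0,0,0]],
    [-1,[0,0,0],[0,0,0]],
    [-1,[0,0,0],[0,0,0]],
    [-1,[0,0,0],[0,0,0]]
  ]
}}

```text
t: 26.68
ee_pos: [630.0, 3.4, 4.9]
orientation: [-3.125, 0.291, -0.0]
ft_force: [-0.9, 0.6, 6.6]
width: 21.9
grasp_force: 30.0
```

>>> {"name": "apply_moves", "arguments": {
  "targets": [
    [-1,[0,0,-0.6],[0,0,0]],
    [-1,[0,0,-0.9],[0,0,0]],
    [-1,[0,0,-0.9],[0,0,0]],
    [-1,[0,0,-0.9],[0,0,0]],
    [-1,[0,0,-0.9],[0,0,0]],
    [-1,[0,0,-0.8],[0,0,0]],
    [-1,[0,0,0],[0,0,0]],
    [-1,[0,0,0],[0,0,0]]
  ]
}}

```text
t: 27.68
ee_pos: [628.9, 2.7, 253.0]
orientation: [-3.126, 0.291, 0.004]
ft_force: [0.4, 0.0, -0.4]
width: 21.5
grasp_force: 30.0
```

Run:
```python
from kin import *
o=ctrl.get_obs(); print(np.round(cur()[:3,3],1),o["width"])
im=snap("wrist"); T=cur(); cv2.imwrite("pics/w9.png",im["pixels"])
for l in("lens_green","lens_green_eye"):
    for d in ctrl.pinpoint(l,"wrist")[:1]:
        a,v=ray(im,d["xy"]); a=T[:3,:3].T@(a-T[:3,3]); v=T[:3,:3].T@v; zz=-2+(7 if l=="lens_green" else 0); print(l,d["xy"],a+v*(zz-a[2])/v[2])
M=plan(T,hangA("peg_green",(55,0,-2),130,12),-1,tag="hover")
print(ik(M,[.19,.2,2.1,.4,.36,.9]))
```

```text
[628.9   2.7 253. ] 21.48548999795752
lens_green [602.5, 208.8] [ 43.71379991 162.01709719   5.        ]
hover 5
[[-1,[-0.529,-0.515,0.185],[0.021,0.06,-0.085]],[-1,[-0.472,-0.575,0.156],[0.021,0.06,-0.086]],[-1,[-0.404,-0.631,0.134],[0.021,0.06,-0.085]],[-1,[-0.328,-0.675,0.121],[0.02,0.06,-0.086]],[-1,[-0.246,-0.71,0.116],[0.021,0.061,-0.085]]]
(array([0.18217078, 0.1790062 , 2.13937597, 0.40113633, 0.38255923,
       0.91484526]), np.float64(1.3362551220217176e-14))
```

>>> {"name": "apply_moves", "arguments": {
  "targets": [
    [-1,[-0.53,-0.51,0.18],[0.021,0.06,-0.085]],
    [-1,[-0.47,-0.57,0.16],[0.021,0.06,-0.086]],
    [-1,[-0.4,-0.63,0.13],[0.021,0.06,-0.085]],
    [-1,[-0.33,-0.68,0.12],[0.021,0.06,-0.086]],
    [-1,[-0.25,-0.71,0.12],[0.021,0.06,-0.085]],
    [-1,[0,0,0],[0,0,0]],
    [-1,[0,0,0],[0,0,0]]
  ]
}}

```text
t: 28.7
ee_pos: [524.0, 153.2, 208.3]
orientation: [-2.847, -0.722, -0.711]
ft_force: [-0.2, -0.1, -0.5]
width: 21.6
grasp_force: 30.0
```

Run:
```python
from kin import *
E=(55,0,-2)
print(resid("peg_green",E),np.round(ctrl.get_obs()["qpos"],2))
im=snap("wrist"); cv2.imwrite("pics/w9.png",im["pixels"])
for n in NM:print(n,ctrl.pinpoint(n,"wrist")[:1],proj(im,pegs(np.load("rackp.npy"))[n]))
print("eye",ctrl.pinpoint("lens_green_eye","wrist")[:2],proj(im,(cur()@np.r_[E,1])[:3]))
# ring hole: largest hole contour in green mask near predicted
hsv=cv2.cvtColor(np.ascontiguousarray(im["pixels"]),cv2.COLOR_BGR2HSV); m=cv2.inRange(hsv,(50,100,40),(85,255,255))
c,h=cv2.findContours(m,cv2.RETR_CCOMP,cv2.CHAIN_APPROX_NONE)
for k,cc in enumerate(c):
    if len(cc)>40: print(h[0][k][3]>=0,cv2.minEnclosingCircle(cc),len(cc))
plan(cur(),hangA("peg_green",E,62,12,dx=-1),-1,n=3)
```

```text
(array([ -0. ,  -1.3, 130.3]), array([ -18.7,    0. , -179. ])) [0.18 0.18 2.14 0.4  0.39 0.91]
peg_blue [{'xy': [55.3, 149.0], 'score': 0.61}] [ 52.19532405 144.98221322]
peg_yellow [{'xy': [121.7, 138.5], 'score': 0.7}] [122.77376551 135.64404116]
peg_red [{'xy': [212.3, 129.3], 'score': 0.67}] [212.81916568 128.06305351]
peg_green [] [317.31319091 124.89076348]
eye [{'xy': [518.1, 168.8], 'score': 0.43}, {'xy': [118.2, 135.3], 'score': 0.16}] [318.66430628 176.33230084]
False ((320.0, 220.94488525390625), 128.13632202148438) 586
True ((320.9410400390625, 179.8015899658203), 28.198570251464844) 155
 3
[[-1,[0.086,-0.01,0.448],[0.0,0.0,0.0]],[-1,[0.086,-0.01,0.448],[0.0,-0.001,0.0]],[-1,[0.087,-0.01,0.447],[0.0,0.0,0.0]]]
```

>>> {"name": "apply_moves", "arguments": {
  "targets": [
    [-1,[0.09,-0.01,0.45],[0,0,0]],
    [-1,[0.1,-0.02,0.45],[0,0,0]],
    [-1,[0.1,-0.01,0.45],[0,0,0]],
    [-1,[0,0,0],[0,0,0]],
    [-1,[0,0,0],[0,0,0]]
  ]
}}

```text
t: 29.62
ee_pos: [561.3, 176.2, 155.8]
orientation: [-2.846, -0.724, -0.712]
ft_force: [0.8, 0.4, -0.9]
width: 21.7
grasp_force: 30.0
```

Run:
```python
from kin import *
E=(53.8,.7,-2)
print(resid("peg_green",E),np.round(ctrl.get_obs()["qpos"],2))
plan(cur(),hangA("peg_green",E,13,12,dx=-1),-1,n=2)
```

```text
(array([-1.4,  0.4, 62.2]), array([ 18.7,   0. , 179. ])) [0.21 0.33 2.09 0.5  0.28 0.84]
 2
[[-1,[0.105,0.004,0.48],[0.0,0.0,0.0]],[-1,[0.105,0.004,0.48],[0.0,-0.001,0.0]]]
```

>>> {"name": "apply_moves", "arguments": {
  "targets": [
    [-1,[0.1,0,0.48],[0,0,0]],
    [-1,[0.11,0,0.48],[0,0,0]],
    [-1,[0,0,0],[0,0,0]],
    [-0.2,[0,0,0],[0,0,0]],
    [-0.2,[0,0,0],[0,0,0]],
    [-0.1,[0,0,0],[0,0,0]],
    [-0.1,[0,0,-0.4],[0,0,0]],
    [-0.1,[0,0,-0.8],[0,0,0]]
  ]
}}

```text
t: 30.62
ee_pos: [563.9, 177.8, 170.7]
orientation: [-2.847, -0.725, -0.709]
ft_force: [0.6, -0.6, 0.8]
width: 39.3
grasp_force: 0.0
```

>>> {"name": "apply_moves", "arguments": {
  "targets": [
    [-0.1,[0,0,-0.9],[0,0,0]],
    [-0.1,[0,0,-0.9],[0,0,0]],
    [-0.1,[0,0,0],[0,0,0]]
  ]
}}

```text
t: 31.0
ee_pos: [528.1, 157.6, 254.1]
orientation: [-2.844, -0.724, -0.721]
ft_force: [0.3, 0.3, 0.3]
width: 39.6
grasp_force: 0.0
```

Run:
```python
from kin import *
im=snap("wrist"); p=np.load("rackp.npy"); X,Y,Z=frame(p); P=pegs(p)
for l in("lens_green_eye","lens_green","lens_red_eye","lens_red","lens_blue_eye","lens_blue"):
    n="peg_"+l.split("_")[1]; k=P[n]+(-7*X+7*Z if "eye" in l else -77*X)
    print(l,[np.round(d["xy"],1) for d in ctrl.pinpoint(l,"wrist")[:1]],np.round(proj(im,k),1))
im={c:snap(c) for c in("scene","top")}
for l in("mat","thandle","shaft","dryer"): print(l,[[np.round(d["xy"],1).tolist() for d in ctrl.pinpoint(l,c)[:3]] for c in im])
# view pose for dryer/handle: camera looks toward tool +x; tool x yaw -90
q=ctrl.get_obs()["qpos"]
M=plan(cur(),pose([480,0,280],yawR(-20)),0,tag="mid"); N=plan(M,pose([490,-190,270],yawR(-45)),.6,tag="pre")
for T in(M,N): q,e=ik(T,q); print(np.round(q,2),e)
```

```text
lens_green_eye [array([320.7, 167.4])] [319.6 167.9]
lens_green [array([319.2, 235.6])] [319.5 236.9]
lens_red_eye [array([226.1, 168.3])] [226.2 169.2]
lens_red [array([236. , 237.9])] [234.8 236.8]
lens_blue_eye [array([ 76.9, 180. ])] [ 75.4 177.9]
lens_blue [array([ 93.5, 239. ])] [ 93.5 236.8]
mat [[[225.7, 262.3], [397.9, 250.6]], [[222.9, 201.4], [391.1, 269.7]]]
thandle [[[227.0, 261.0], [122.3, 236.1], [167.6, 251.9]], [[399.1, 327.4], [392.1, 272.5], [465.5, 334.1]]]
shaft [[[196.3, 313.1]], [[441.1, 232.4], [429.3, 220.2]]]
dryer [[[178.2, 324.2]], [[441.3, 234.5], [251.1, 192.6]]]
mid 6
[[0,[-0.298,0.386,-0.271],[-0.022,-0.049,0.088]],[0,[-0.261,0.434,-0.235],[-0.022,-0.049,0.088]],[0,[-0.215,0.475,-0.201],[-0.022,-0.049,0.088]],[0,[-0.161,0.506,-0.169],[-0.022,-0.048,0.088]],[0,[-0.101,0.531,-0.142],[-0.022,-0.049,0.089]],[0,[-0.036,0.544,-0.117],[-0.022,-0.049,0.088]]]
pre 5
[[0.6,[0.298,0.7,0.04],[0.0,0.0,0.055]],[0.6,[0.357,0.672,0.04],[0.0,0.0,0.056]],[0.6,[0.415,0.638,0.04],[0.0,0.0,0.055]],[0.6,[0.468,0.6,0.039],[0.0,0.0,0.056]],[0.6,[0.52,0.557,0.04],[0.0,0.0,0.055]]]
[-0.02  0.14  1.88  0.    1.12  1.9 ] 1.0106162245850047e-11
[-0.39  0.22  1.8   0.    1.12  1.96] 1.6282485281599196e-14
```

Run:
```python
from kin import *
q=ctrl.get_obs()["qpos"]
M=plan(cur(),pose([450,-110,280],yawR(-50)),.6,tag="mid",via=None)
q,e=ik(M,q); print(np.round(q,2),e)
```

```text
mid 9
[[0.6,[-0.354,0.44,-0.263],[-0.024,-0.029,0.095]],[0.6,[-0.294,0.498,-0.231],[-0.023,-0.029,0.095]],[0.6,[-0.227,0.545,-0.199],[-0.024,-0.029,0.095]],[0.6,[-0.151,0.581,-0.17],[-0.024,-0.029,0.095]],[0.6,[-0.069,0.602,-0.143],[-0.024,-0.029,0.095]],[0.6,[0.015,0.612,-0.118],[-0.024,-0.029,0.095]],[0.6,[0.101,0.607,-0.098],[-0.023,-0.029,0.094]],[0.6,[0.186,0.589,-0.083],[-0.024,-0.029,0.095]]]
[[0.6,[0.268,0.558,-0.072],[-0.024,-0.029,0.095]]]
[-0.26  0.11  1.92 -0.    1.12  2.18] 2.337957772809607e-13
```

>>> {"name": "apply_moves", "arguments": {
  "targets": [
    [0.6,[-0.35,0.44,-0.26],[-0.024,-0.029,0.095]],
    [0.6,[-0.29,0.5,-0.23],[-0.024,-0.029,0.095]],
    [0.6,[-0.23,0.55,-0.2],[-0.024,-0.029,0.095]],
    [0.6,[-0.15,0.58,-0.17],[-0.024,-0.029,0.095]],
    [0.6,[-0.07,0.6,-0.14],[-0.024,-0.029,0.095]],
    [0.6,[0.01,0.61,-0.12],[-0.024,-0.029,0.095]],
    [0.6,[0.1,0.61,-0.1],[-0.024,-0.029,0.095]],
    [0.6,[0.19,0.59,-0.08],[-0.024,-0.029,0.095]]
  ]
}}

```text
t: 32.85
ee_pos: [458.3, -81.1, 277.2]
orientation: [-2.923, 1.117, -0.089]
ft_force: [-0.1, -0.3, 0.1]
width: 70.1
grasp_force: 0.0
```

>>> {"name": "apply_moves", "arguments": {
  "targets": [
    [0.6,[0.27,0.56,-0.07],[-0.024,-0.029,0.095]],
    [0.6,[0,0,0],[0,0,0]],
    [0.6,[0,0,0],[0,0,0]]
  ]
}}

```text
t: 33.22
ee_pos: [449.8, -109.7, 279.8]
orientation: [2.845, -1.327, 0.002]
ft_force: [-0.4, -0.1, -0.0]
width: 70.3
grasp_force: 0.0
```

Run:
```python
from kin import *
im=snap("wrist"); cv2.imwrite("pics/w10.png",im["pixels"]); np.save("w10T.npy",im["T"]); print(np.round(cur()[:3],3).tolist())
for l,z in(("thandle",3),("mat",0),("shaft",70),("dryer",0)): print(l,[(np.round(d["xy"],1),round(d["score"],2),np.round(onz(ray(im,d["xy"]),z),1)) for d in ctrl.pinpoint(l,"wrist")[:3]])
```

```text
[[0.643, -0.766, -0.0, 449.708], [-0.766, -0.643, -0.003, -109.433], [0.002, 0.002, -1.0, 279.841]]
thandle [(array([371.2, 278.7]), 0.92, array([334.6, -74.6,   3. ])), (array([585.2, 111. ]), 0.86, array([ 253.1, -453.2,    3. ])), (array([396.7, 142.3]), 0.77, array([ 425. , -222.2,    3. ]))]
mat []
shaft []
dryer []
```

View pics/w10.png

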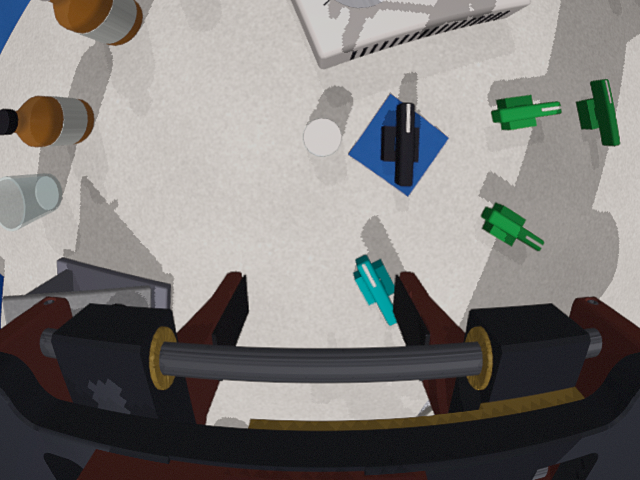

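The wrist view shows the black handle on its blue mat at (404,145), with its bar running up the image from (406,103) to (403,185). jar_a is at (322,137), green look-alikes are at (525,113), (598,112) and (512,225), and the turquoise one is at (376,290). The dryer edge is at the top, around (410,20).

Run:
```python
from kin import *
im=snap("wrist")
m=[onz(ray(im,p),3)[:2] for p in((391,94),(448,138),(408,196),(348,154))]; print("mat",np.mean(m,0),np.round(m,0).tolist())
g=cv2.cvtColor(np.ascontiguousarray(im["pixels"]),cv2.COLOR_BGR2HSV); w=np.zeros(g.shape[:2],np.uint8); w[90:195,345:450]=1
blk=((g[...,2]<50)|((g[...,1]<60)&(g[...,2]>150)&False))&(w>0)
# bar top ends
for z in(57,):
    P=[onz(ray(im,p),z)[:2] for p in((399,103),(413,103),(397,184),(410,185))]; print(np.round(P,1).tolist())
    a=(P[0]+P[1])/2;b=(P[2]+P[3])/2; print("bar",(a+b)/2,np.linalg.norm(a-b),np.degrees(np.arctan2(*(a-b)[::-1])))
A=cur(); M=plan(A,pose([522,-255,250],yawR(-50)),.6,n=4); print(ik(M,ctrl.get_obs()["qpos"]))
cv2.imwrite("pics/c10.png",cv2.resize(im["pixels"][80:210,330:470],None,fx=4,fy=4,interpolation=cv2.INTER_CUBIC))
```

```text
mat [ 419.927877   -221.88101585] [[468.0, -262.0], [381.0, -270.0], [371.0, -183.0], [460.0, -173.0]]
[[459.0, -248.2], [448.0, -258.5], [404.3, -182.3], [392.9, -190.9]]
bar [ 426.04957238 -219.98593552] 86.38467736196706 -50.562800167959104
 4
[[0.6,[0.789,0.191,0.153],[0.0,0.0,0.0]],[0.6,[0.788,0.19,0.152],[0.001,-0.001,0.0]],[0.6,[0.789,0.191,0.151],[0.0,0.0,0.0]],[0.6,[0.789,0.191,0.152],[0.0,0.0,0.0]]]
(array([-4.74414557e-01,  3.27845130e-01,  1.70646369e+00, -7.18876237e-04,
        1.10691110e+00,  1.96981458e+00]), np.float64(4.6244844300805473e-14))
```

View pics/c10.png

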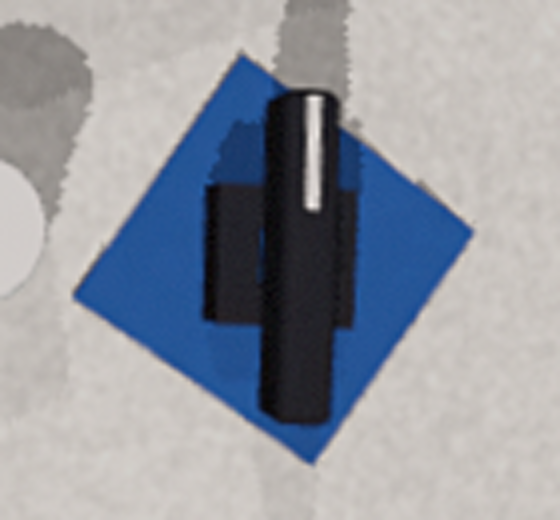

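The crop confirms the black handle stands upright on the mat, its bar along the image vertical with a white stripe at the upper end. The choice is confirmed.

>>> {"name": "apply_moves", "arguments": {
  "targets": [
    [0.6,[0.79,0.19,0.15],[0,0,0]],
    [0.6,[0.79,0.19,0.15],[0,0,0]],
    [0.6,[0.79,0.19,0.15],[0,0,0]],
    [0.6,[0.79,0.19,0.15],[0,0,0]],
    [0.6,[0,0,0],[0,0,0]],
    [0.6,[0,0,0],[0,0,0]]
  ]
}}

```text
t: 34.28
ee_pos: [521.7, -255.2, 250.2]
orientation: [2.844, -1.329, -0.0]
ft_force: [0.0, 0.1, 0.7]
width: 70.0
grasp_force: 0.0
```

Run:
```python
from kin import *
im=snap("wrist"); cv2.imwrite("pics/w11.png",im["pixels"]); np.save("w11T.npy",im["T"]); print(np.round(cur()[:3],3).tolist())
for l,z in(("shaft",70),("dryer",0),("thandle",3)): print(l,[(np.round(d["xy"],1),round(d["score"],2),np.round(onz(ray(im,d["xy"]),z),1)) for d in ctrl.pinpoint(l,"wrist")[:3]])
r=ctrl.pinpoint("shaft","wrist")
x,y=(np.array(r[0]["xy"]).astype(int) if r else (320,200)); x=np.clip(x,80,560); y=np.clip(y,70,410)
a=cv2.resize(im["pixels"][y-70:y+70,x-80:x+80],None,fx=4,fy=4,interpolation=cv2.INTER_CUBIC); print(x,y)
cv2.imwrite("pics/c11.png",a)
```

```text
[[0.642, -0.767, -0.001, 521.668], [-0.767, -0.642, -0.003, -254.885], [0.001, 0.002, -1.0, 250.502]]
shaft [(array([317.6, 119. ]), 0.6, array([ 581.2, -323.8,   70. ]))]
dryer [(array([371. , 102.1]), 0.8, array([ 551.6, -379.2,    0. ]))]
thandle [(array([566.4, 226.5]), 0.73, array([ 254.1, -448. ,    3. ])), (array([340.8, 390.2]), 0.72, array([335. , -77.2,   3. ])), (array([365.3, 274.5]), 0.62, array([ 426.1, -225.4,    3. ]))]
317 119
```

View pics/c11.png

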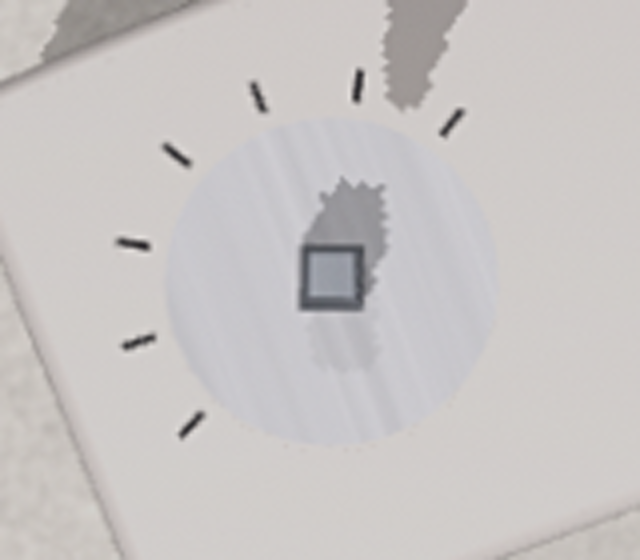

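The crop shows the square shaft at crop (332,277), i.e. image pixel (320,118). Its sides are nearly parallel to the image axes, with dial ticks around it from lower left to upper right.

>>> {"name": "apply_moves", "arguments": {
  "targets": [
    [0.6,[-0.6,0.8,-0.6],[0,0,0]],
    [0.6,[-0.6,0.8,-0.6],[0,0,0]],
    [0.6,[0,0,0],[0,0,0]],
    [0.6,[0,0,0],[0,0,0]]
  ]
}}

```text
t: 35.02
ee_pos: [422.6, -260.8, 310.8]
orientation: [2.843, -1.329, 0.004]
ft_force: [0.0, -0.1, 0.6]
width: 70.3
grasp_force: 0.0
```

```bash
python3 - <<'E'
from kin import *
im=snap("wrist"); cv2.imwrite("pics/w12.png",im["pixels"])
a=dict(im); a["T"]=np.load("w11T.npy")
d=ctrl.pinpoint("shaft","wrist"); print(d[:2], proj(im,[581.2,-323.8,70]), np.round(cur()[:3,3],1))
if d: print("tri foot",tri(ray(a,(317.6,119)),ray(im,d[0]["xy"])))
# shaft top: bluish-grey square by template around predicted
c=np.array([[300,245],[363,244],[365,308],[299,310]])/4+[237,49]
Q=[onz(ray(a,p),88)[:2] for p in c]; print("centre88",np.mean(Q,0))
for i in range(4): e=Q[(i+1)%4]-Q[i]; print(np.linalg.norm(e),np.degrees(np.arctan2(e[1],e[0]))%90)
# match by template from w11 in w12
A=cv2.imread("pics/w11.png"); t=A[108:129,309:330]; r=cv2.matchTemplate(im["pixels"],t,cv2.TM_CCOEFF_NORMED); _,v,_,l=cv2.minMaxLoc(r[60:260,150:500]); p=np.array(l)+[150,60]+10; print(v,p,"tri top",tri(ray(a,(319,118)),ray(im,p)))
d=ctrl.pinpoint("dryer","wrist"); print("dryer",[(i["xy"],onz(ray(im,i["xy"]),0)) for i in d[:1]])
# box edges
E
python3 - <<'E'
import cv2
i=cv2.imread("pics/w12.png")
E
```

```text
[{'xy': [246.5, 74.1], 'score': 0.51}] [244.41566669  71.03322921] [ 422.9 -260.7  309.9]
tri foot (array([ 581.71497064, -323.61215799,   53.14099272]), np.float64(0.8519132938335185))
centre88 [ 579.38912051 -325.0174666 ]
13.515273790897119 40.81628906586883
14.009776407108047 41.71404703719335
14.196086523284217 41.65086322599926
14.222264971244474 38.963621558421934
0.6011195778846741 [397 212] tri top (array([ 553.14255266, -308.66421093,  757.01663934]), np.float64(12.013734894033357))
dryer [([300.6, 59.5], array([ 553.86714817, -380.54580048,    0.        ]))]
```

Run:
```python
from kin import *
im=snap("wrist"); a=dict(im); a["T"]=np.load("w11T.npy")
A=cv2.imread("pics/w11.png"); B=cv2.imread("pics/w12.png"); out=[]
for I,m in((A,a),(B,im)):
    p=proj(m,[580,-324.6,90]).astype(int); w=I[p[1]-18:p[1]+18,p[0]-18:p[0]+18]; w=cv2.resize(w,None,fx=4,fy=4,interpolation=cv2.INTER_CUBIC); g=cv2.cvtColor(w,cv2.COLOR_BGR2GRAY)
    k=(g<110).astype(np.uint8); c,_=cv2.findContours(k,cv2.RETR_EXTERNAL,cv2.CHAIN_APPROX_NONE); c=max(c,key=cv2.contourArea); r=cv2.minAreaRect(c); q=(np.array(r[0])+.5)/4-.5+p-18
    print(p,r,q); out.append(q)
    Q=[onz(ray(m,(v+.5)/4-.5+p-18),88)[:2] for v in cv2.boxPoints(r)]
    print(np.mean(Q,0),[round(np.degrees(np.arctan2(*(Q[(i+1)%4]-Q[i])[::-1]))%90,1) for i in range(4)],[round(np.linalg.norm(Q[(i+1)%4]-Q[i]),1) for i in range(4)])
print(tri(ray(a,out[0]),ray(im,out[1])))
T=cur(); q=ctrl.get_obs()["qpos"]
N=plan(T,pose([426,-220.5,150],yawR(130)),.3,tag="pre handle",via=[0,0,-np.pi*1.0]); print(ik(N,[-.47,.3,1.7,0,1.1,-1.1]))
```

```text
[319 117] ((76.49999237060547, 76.49999237060547), (62.99999237060547, 62.99999237060547), -0.0) [319.74999809 117.74999809]
[ 579.75760056 -325.20730765] [np.float64(39.8), np.float64(39.9), np.float64(40.0), np.float64(39.9)] [np.float64(13.8), np.float64(13.5), np.float64(13.8), np.float64(13.5)]
[241  66] ((87.5, 85.0), (58.0, 61.0), 90.0) [244.5    68.875]
[ 577.03817594 -324.71480447] [np.float64(36.2), np.float64(40.3), np.float64(36.6), np.float64(40.4)] [np.float64(16.2), np.float64(15.7), np.float64(16.1), np.float64(15.8)]
(array([ 580.10864592, -325.29995958,   76.95253923]), np.float64(0.36933193435372935))
pre handle 18
[[0.3,[-0.032,-0.032,0.177],[0.0,0.0,-0.111]],[0.3,[-0.026,-0.037,0.178],[0.0,0.0,-0.111]],[0.3,[-0.019,-0.041,0.177],[0.0,0.0,-0.111]],[0.3,[-0.012,-0.043,0.177],[0.0,0.0,-0.111]],[0.3,[-0.004,-0.045,0.177],[0.0,0.0,-0.112]],[0.3,[0.004,-0.045,0.178],[0.0,0.0,-0.111]],[0.3,[0.011,-0.044,0.177],[0.0,0.0,-0.111]],[0.3,[0.019,-0.041,0.177],[0.0,0.0,-0.111]]]
[[0.3,[0.026,-0.037,0.177],[0.0,0.0,-0.111]],[0.3,[0.032,-0.032,0.178],[0.0,0.0,-0.111]],[0.3,[0.037,-0.026,0.177],[0.0,0.0,-0.111]],[0.3,[0.04,-0.019,0.177],[0.0,0.0,-0.111]],[0.3,[0.044,-0.012,0.177],[0.0,0.0,-0.111]],[0.3,[0.045,-0.004,0.178],[0.0,0.0,-0.112]],[0.3,[0.045,0.004,0.177],[0.0,0.0,-0.111]],[0.3,[0.043,0.011,0.177],[0.0,0.0,-0.111]]]
[[0.3,[0.041,0.019,0.178],[0.0,0.0,-0.111]],[0.3,[0.037,0.026,0.177],[0.0,0.0,-0.111]]]
(array([-0.50061916,  0.32006657,  2.00518804, -0.00354205,  0.81675536,
       -1.19525549]), np.float64(7.011644837993878e-14))
```

>>> {"name": "apply_moves", "arguments": {
  "targets": [
    [0.3,[0,0,0.15],[0,0,-0.111]],
    [0.3,[0,0,0.15],[0,0,-0.111]],
    [0.3,[0,0,0.15],[0,0,-0.111]],
    [0.3,[0,0,0.15],[0,0,-0.111]],
    [0.3,[0,0,0.15],[0,0,-0.111]],
    [0.3,[0,0,0.15],[0,0,-0.111]],
    [0.3,[0,0,0.15],[0,0,-0.111]],
    [0.3,[0,0,0.15],[0,0,-0.111]]
  ]
}}

```text
t: 36.22
ee_pos: [422.6, -260.9, 249.4]
orientation: [3.032, 0.817, -0.003]
ft_force: [-0.1, -0.5, 0.7]
width: 56.7
grasp_force: 0.0
```

>>> {"name": "apply_moves", "arguments": {
  "targets": [
    [0.3,[0,0,0.15],[0,0,-0.111]],
    [0.3,[0,0,0.15],[0,0,-0.111]],
    [0.3,[0,0,0.15],[0,0,-0.111]],
    [0.3,[0,0,0.15],[0,0,-0.111]],
    [0.3,[0,0,0.15],[0,0,-0.111]],
    [0.3,[0,0,0.15],[0,0,-0.111]],
    [0.3,[0,0,0.15],[0,0,-0.111]],
    [0.3,[0,0,0.15],[0,0,-0.111]]
  ]
}}

```text
t: 37.22
ee_pos: [422.5, -261.0, 189.4]
orientation: [-1.8, -2.575, 0.004]
ft_force: [0.0, -0.0, -0.2]
width: 57.2
grasp_force: 0.0
```

>>> {"name": "apply_moves", "arguments": {
  "targets": [
    [0.3,[0,0,0.15],[0,0,-0.111]],
    [0.3,[0,0,0.15],[0,0,-0.111]],
    [0.3,[0.54,-0.5,0],[0,0,0]],
    [0.3,[0,0,0],[0,0,0]],
    [0.3,[0,0,0],[0,0,0]]
  ]
}}

```text
t: 37.85
ee_pos: [386.6, -256.8, 175.4]
orientation: [1.334, 2.843, -0.004]
ft_force: [0.1, 0.7, 0.5]
width: 57.1
grasp_force: 0.0
```

Run:
```python
from kin import *
im=snap("wrist"); T=cur(); print(np.round(T[:3],3).tolist(),np.round(ctrl.get_obs()["qpos"],2)); cv2.imwrite("pics/w13.png",im["pixels"])
print([(np.round(d["xy"],1),round(d["score"],2),np.round(onz(ray(im,d["xy"]),3),1)) for d in ctrl.pinpoint("thandle","wrist")[:3]])
print([(np.round(d["xy"],1),round(d["score"],2),np.round(onz(ray(im,d["xy"]),0),1)) for d in ctrl.pinpoint("mat","wrist")[:3]])
p=proj(im,[426,-220,57]); print(p)
plan(T,pose([426,-220.5,100],yawR(130)),.3,n=3)
```

```text
[[-0.639, 0.769, 0.0, 386.796], [0.769, 0.639, -0.003, -256.893], [-0.003, -0.002, -1.0, 175.524]] [-0.61  0.26  2.01 -0.    0.87 -1.3 ]
[(array([378.9, 211.5]), 0.93, array([ 425. , -219.8,    3. ])), (array([401. ,  32.4]), 0.86, array([332.5, -79.2,   3. ])), (array([220.7, 115.8]), 0.83, array([ 256.8, -243.3,    3. ]))]
[]
[390.0195454  226.28651289]
 3
[[0.3,[0.021,0.357,0.503],[0.0,0.001,-0.001]],[0.3,[0.019,0.357,0.503],[-0.001,0.0,-0.001]],[0.3,[0.02,0.356,0.503],[0.0,0.001,-0.001]]]
```

View pics/w13.png

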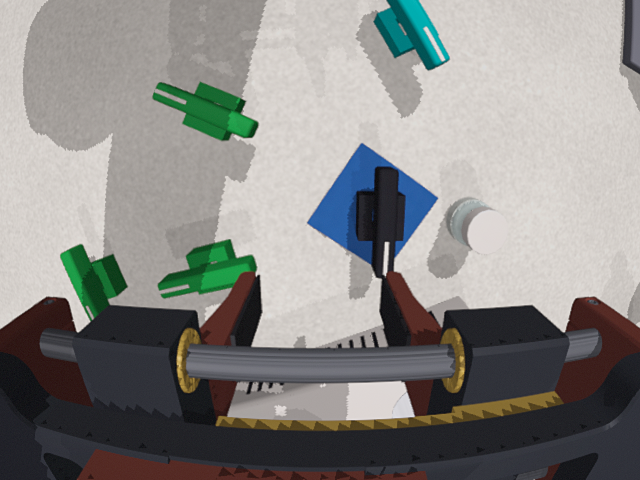

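The view shows the black handle at (386,221) on its mat and jar_a at (478,225), both clear of the finger paths. The green and turquoise look-alikes are to the left and top.

Run:
```python
from kin import *
im=snap("wrist"); T=cur()
I=im["pixels"]; g=I.max(2).astype(int); 
for row in (175,190,205,230,245,260):
    xs=[x for x in range(355,410) if g[row,x]<75]; print(row,xs[0],xs[-1],end=" | ")
a=onz(ray(im,(387,168)),57)[:2]; b=onz(ray(im,(383.5,275)),57)[:2]; print("\n",a,b,(a+b)/2,np.linalg.norm(a-b),np.degrees(np.arctan2(*(a-b)[::-1])))
```

```text
175 375 397 | 190 374 397 | 205 356 403 | 230 356 402 | 245 372 394 | 260 372 393 | 
 [ 393.84103673 -187.47111949] [ 449.8715888  -253.52131021] [ 421.85631277 -220.49621485] 86.61437790209906 130.30803017655714
```

>>> {"name": "apply_moves", "arguments": {
  "targets": [
    [0.3,[0.04,0.35,0.5],[0,0,0]],
    [0.3,[0.03,0.35,0.5],[0,0,0]],
    [0.3,[0.03,0.34,0.5],[0,0,0]],
    [0.3,[0,0,0],[0,0,0]],
    [0.3,[0,0,0],[0,0,0]]
  ]
}}

```text
t: 38.67
ee_pos: [422.7, -220.1, 101.0]
orientation: [1.334, 2.843, -0.005]
ft_force: [-0.4, 0.2, 0.0]
width: 57.1
grasp_force: 0.0
```

Run:
```python
from kin import *
im=snap("wrist"); T=cur(); print(np.round(T[:3],3).tolist()); cv2.imwrite("pics/w14.png",im["pixels"])
print([(np.round(d["xy"],1),round(d["score"],2),np.round(onz(ray(im,d["xy"]),3),1)) for d in ctrl.pinpoint("thandle","wrist")[:3]])
g=im["pixels"].max(2).astype(int)
for row in range(170,345,12):
    xs=[x for x in range(270,370) if g[row,x]<75]; print(row,xs[:1],xs[-1:],end=" | ")
for x in(310,318,326): ys=[y for y in range(150,345) if g[y,x]<75]; print(x,ys[:1],ys[-1:])
```

```text
[[-0.639, 0.769, 0.001, 422.802], [0.769, 0.639, -0.004, -220.316], [-0.003, -0.002, -1.0, 101.247]]
[(array([ 32.1, 304.3]), 0.87, array([ 245.7, -457.6,    3. ])), (array([130.9, 118.2]), 0.75, array([ 253.3, -240.3,    3. ])), (array([354.7,   8.5]), 0.69, array([334.7, -77.9,   3. ]))]
170 [] [] | 182 [] [] | 194 [309] [335] | 206 [309] [335] | 218 [293] [350] | 230 [292] [351] | 242 [292] [351] | 254 [292] [351] | 266 [293] [350] | 278 [309] [335] | 290 [309] [334] | 302 [310] [334] | 314 [310] [333] | 326 [311] [332] | 338 [] [] | 310 [186] [325]
318 [183] [328]
326 [184] [328]
```

Run:
```python
from kin import *
im=snap("wrist"); T=cur(); g=im["pixels"].max(2).astype(int)
tl=lambda p,z:(np.linalg.inv(T)@np.r_[onz(ray(im,p),z),1])[:2]
ys=[y for y in range(180,300) if g[y,300]<75]; ys2=[y for y in range(180,300) if g[y,343]<75]; print(ys[0],ys[-1],ys2[0],ys2[-1])
print("bar+ (45?)",tl((322,182.5),29),tl((322,182.5),57),"bar- (-45)",tl((322,328.5),57))
print("hub+20",tl((300,ys[0]-.5),3),tl((343,ys2[0]-.5),3),"hub-20",tl((300,ys[-1]+.5),29))
```

```text
212 276 213 276
bar+ (45?) [43.08477824  0.44673855] [46.48235032  0.30743351] bar- (-45) [-44.96423104   0.44150375]
hub+20 [ 19.09018107 -15.11865635] [18.37494141 15.61282951] hub-20 [-20.43576679 -14.36246952]
```

>>> {"name": "apply_moves", "arguments": {
  "targets": [
    [0.3,[-0.01,0.01,0.67],[0,0,0]],
    [0.3,[0,0,0.67],[0,0,0]],
    [0.3,[0,0,0],[0,0,0]],
    [-1,[0,0,0],[0,0,0]],
    [-1,[0,0,0],[0,0,0]],
    [-1,[0,0,0],[0,0,0]],
    [-1,[0,0,0],[0,0,0]],
    [-1,[0,0,0],[0,0,0]]
  ]
}}

```text
t: 39.83
ee_pos: [423.4, -220.1, 33.8]
orientation: [1.334, 2.843, -0.005]
ft_force: [-0.6, 0.8, 5.2]
width: 15.7
grasp_force: 30.0
```

Run:
```python
from kin import *
o=ctrl.get_obs(); T=cur(); print(np.round(T[:3],3).tolist(),o["width"],o["grasp_force"],o["ft_force"])
U=T.copy(); U[2,3]=165
M=plan(U,pose([579.8,-325.2,165],yawR(130)),-1,n=5); print(ik(M,o["qpos"]))
```

```text
[[-0.639, 0.769, 0.0, 423.386], [0.769, 0.639, -0.003, -220.052], [-0.003, -0.002, -1.0, 33.756]] 15.701021644113064 29.99427080154419 [-0.58162387  0.83420523  5.22540398]
 5
[[-1,[-0.723,0.213,0.001],[0.0,0.0,-0.001]],[-1,[-0.724,0.211,0.002],[-0.001,0.001,0.0]],[-1,[-0.724,0.211,0.0],[0.0,0.0,-0.001]],[-1,[-0.724,0.211,0.001],[0.0,0.0,-0.001]],[-1,[-0.724,0.209,0.001],[0.0,0.001,0.0]]]
(array([-5.28813952e-01,  5.44710612e-01,  1.57757954e+00, -2.20223046e-04,
        1.02002688e+00, -1.22653368e+00]), np.float64(1.7218816730094677e-14))
```

>>> {"name": "apply_moves", "arguments": {
  "targets": [
    [-1,[0,0,-0.6],[0,0,0]],
    [-1,[0,0,-1],[0,0,0]],
    [-1,[0,0,-1],[0,0,0]],
    [-1,[-0.72,0.21,0],[0,0,0]],
    [-1,[-0.72,0.21,0],[0,0,0]],
    [-1,[-0.72,0.21,0],[0,0,0]],
    [-1,[-0.72,0.21,0],[0,0,0]],
    [-1,[-0.72,0.21,0],[0,0,0]]
  ]
}}

```text
t: 40.83
ee_pos: [579.2, -324.9, 163.1]
orientation: [-1.335, -2.844, 0.004]
ft_force: [0.1, -0.3, -0.4]
width: 15.8
grasp_force: 30.0
```

>>> {"name": "apply_moves", "arguments": {
  "targets": [
    [-1,[0,0,0],[0,0,0]],
    [-1,[0,0,0],[0,0,0]]
  ]
}}

```text
t: 41.08
ee_pos: [577.5, -323.8, 162.8]
orientation: [-1.334, -2.843, 0.004]
ft_force: [0.3, 0.3, -0.7]
width: 15.7
grasp_force: 30.0
```

Run:
```python
from kin import *
for i in range(3):
    im=snap("wrist"); o=ctrl.get_obs(); T=cur(); print(np.round(T[:3],3).tolist(),o["width"],o["ft_force"])
g=im["pixels"].max(2).astype(int)
plan(T,pose([579.8,-325.2,128],yawR(130)),-1,n=2)
cv2.imwrite("pics/w15.png",im["pixels"])
s=snap("scene"); cv2.imwrite("pics/s15.png",s["pixels"])
```

```text
[[-0.639, 0.769, -0.002, 577.362], [0.769, 0.639, -0.002, -323.708], [-0.0, -0.003, -1.0, 163.039]] 15.946864630880242 [ 0.28213396 -0.09256941 -1.6726415 ]
[[-0.639, 0.769, -0.002, 577.438], [0.769, 0.639, -0.002, -323.754], [-0.0, -0.003, -1.0, 163.295]] 15.77617069453163 [ 0.20251939  0.82623018 -0.7322724 ]
[[-0.639, 0.769, -0.001, 577.639], [0.769, 0.639, -0.002, -323.846], [-0.001, -0.003, -1.0, 163.534]] 15.41348038139055 [ 0.45219403  0.31561354 -1.93542603]
 2
[[-1,[-0.024,0.009,0.355],[-0.001,0.0,-0.002]],[-1,[-0.024,0.008,0.356],[-0.001,0.001,-0.001]]]
```

View pics/w15.png

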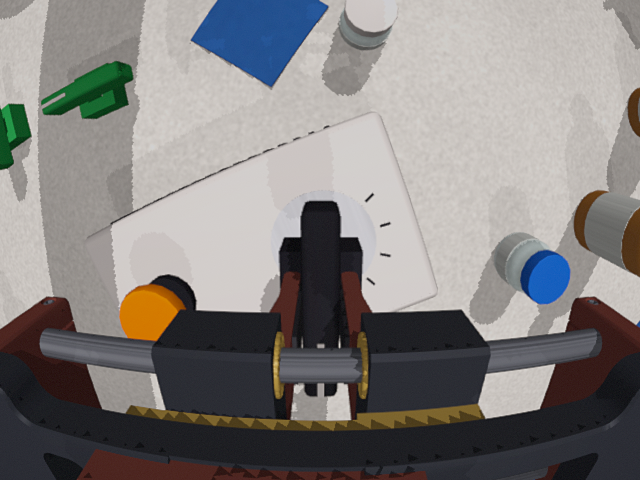

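The handle is held over the dial at (322,240), with the orange plunger at (150,310), the mat at (262,38) and jar_a at (368,20). Next I am lowering it slowly.

>>> {"name": "apply_moves", "arguments": {
  "targets": [
    [-1,[-0.03,0.01,0.35],[0,0,0]],
    [-1,[-0.02,0.01,0.35],[0,0,0]],
    [-1,[0,0,0],[0,0,0]],
    [-1,[0,0,0.1],[0,0,0]],
    [-1,[0,0,0.1],[0,0,0]],
    [-1,[0,0,0.1],[0,0,0]],
    [-1,[0,0,0],[0,0,0]]
  ]
}}

```text
t: 42.15
ee_pos: [580.0, -325.0, 112.9]
orientation: [-1.334, -2.842, 0.003]
ft_force: [-2.6, 3.1, -3.6]
width: 16.2
grasp_force: 30.0
```

Run:
```python
from kin import *
o=ctrl.get_obs(); print(np.round(cur()[:3],3).tolist(),o["width"],o["ft_force"],o["moment"])
```

```text
[[-0.639, 0.769, -0.003, 579.992], [0.769, 0.639, -0.001, -325.035], [0.001, -0.003, -1.0, 112.879]] 16.209660550039764 [-2.63522878  3.09635459 -3.59082607] [0.65767211 0.38691182 0.00386229]
```

>>> {"name": "apply_moves", "arguments": {
  "targets": [
    [-1,[0,0,0.1],[0,0,0]],
    [-1,[0,0,0.1],[0,0,0]],
    [-1,[0,0,0.05],[0,0,0]],
    [-1,[0,0,0],[0,0,0]],
    [-1,[0,0,0],[0,0,0]]
  ]
}}

```text
t: 42.78
ee_pos: [580.0, -325.0, 100.9]
orientation: [-1.334, -2.842, 0.003]
ft_force: [-4.2, 5.4, -0.1]
width: 15.5
grasp_force: 30.0
```

Run:
```python
from kin import *
o=ctrl.get_obs(); print(np.round(cur()[:3],3).tolist(),o["width"],o["ft_force"],o["moment"])
```

```text
[[-0.639, 0.769, -0.003, 579.975], [0.769, 0.639, -0.001, -324.98], [0.001, -0.003, -1.0, 100.923]] 15.489640057340821 [-4.19617307  5.39131504 -0.13677661] [ 1.01322478  0.60650409 -0.05818961]
```

>>> {"name": "apply_moves", "arguments": {
  "targets": [
    [-1,[0.015,0,0.02],[0,0,0]],
    [-1,[0,0,0],[0,0,0.08]],
    [-1,[0,0,0],[0,0,0.1]],
    [-1,[0,0,0],[0,0,0.1]],
    [-1,[0,0,0],[0,0,0.1]],
    [-1,[0,0,0],[0,0,0.1]],
    [-1,[0,0,0],[0,0,0]]
  ]
}}

```text
t: 43.65
ee_pos: [579.9, -324.1, 100.8]
orientation: [-2.289, -2.15, 0.003]
ft_force: [-4.7, 8.5, 6.6]
width: 16.1
grasp_force: 30.0
```

Run:
```python
from kin import *
o=ctrl.get_obs(); T=cur(); print(np.round(T[:3],3).tolist(),np.degrees(np.arctan2(T[1,0],T[0,0])),o["width"],o["ft_force"],o["moment"],o["qpos"][5])
```

```text
[[0.063, 0.998, -0.002, 579.925], [0.998, -0.063, -0.001, -324.083], [-0.001, -0.002, -1.0, 100.832]] 86.41132176143363 16.087273600547068 [-4.67547352  8.47794913  6.62951199] [ 1.47146463  0.85116318 -0.02742874] -0.46276218903664124
```

>>> {"name": "apply_moves", "arguments": {
  "targets": [
    [-1,[0.02,-0.01,0],[0,0,0.07]],
    [-1,[0,0,0],[0,0,0.07]],
    [-1,[0,0,0],[0,0,0]]
  ]
}}

```text
t: 44.02
ee_pos: [579.9, -323.9, 100.8]
orientation: [2.511, 1.886, -0.003]
ft_force: [-2.7, 4.3, 3.9]
width: 15.4
grasp_force: 30.0
```

>>> {"name": "apply_moves", "arguments": {
  "targets": [
    [-1,[0,0,0],[0,0,0.04]],
    [-1,[0,0,0],[0,0,0]]
  ]
}}

```text
t: 44.28
ee_pos: [579.9, -323.8, 100.8]
orientation: [2.568, 1.807, -0.003]
ft_force: [-2.8, 4.2, 3.4]
width: 15.9
grasp_force: 30.0
```

Run:
```python
from kin import *
o=ctrl.get_obs(); T=cur(); print(np.round(T[:3,3],1),np.degrees(np.arctan2(T[1,0],T[0,0])),o["width"],o["ft_force"],o["moment"],o["joint_torque"])
```

```text
[ 579.9 -323.8  100.8] 70.28009033715595 15.93383078091382 [-2.77738078  4.24478402  3.40195763] [0.88342359 0.62878849 0.06730566] [ -1.79404523 -60.39751768 -25.53290784  -0.59653251  -1.66894175
   0.26353838]
```

>>> {"name": "apply_moves", "arguments": {
  "targets": [
    [-1,[0,0,0],[0,0,0.04]],
    [-1,[0,0,0],[0,0,0]]
  ]
}}

```text
t: 44.52
ee_pos: [580.0, -323.9, 100.8]
orientation: [2.623, 1.726, -0.003]
ft_force: [-3.5, 4.5, 3.9]
width: 15.6
grasp_force: 30.0
```

```bash
cat > st.py <<'E'
from kin import *
o=ctrl.get_obs(); T=cur(); print(np.round(T[:3,3],1),np.degrees(np.arctan2(T[1,0],T[0,0])),o["width"],o["ft_force"],o["moment"],o["joint_torque"][5],o["t"])
E
python3 st.py
```

```text
[ 580.  -323.9  100.8] 66.67850236269302 15.635014074598889 [-3.53024464  4.51445154  3.88261569] [ 0.93489737  0.66691341 -0.00903801] 0.2647779230028391 44.525
```

>>> {"name": "apply_moves", "arguments": {
  "targets": [
    [-1,[0,0,0],[0,0,0.04]],
    [-1,[0,0,0],[0,0,0]]
  ]
}}

```text
t: 44.78
ee_pos: [580.0, -323.9, 100.8]
orientation: [2.676, 1.642, -0.003]
ft_force: [-3.2, 4.5, 3.6]
width: 15.9
grasp_force: 30.0
```

```bash
python3 st.py
```

```text
[ 580.  -323.9  100.8] 63.07727199609157 15.869478703270115 [-3.1889315   4.52904507  3.58827183] [ 0.9083143   0.56811457 -0.07603739] 0.26623137295246124 44.775
```

>>> {"name": "apply_moves", "arguments": {
  "targets": [
    [-1,[0,0,0],[0,0,0.04]],
    [-1,[0,0,0],[0,0,0]]
  ]
}}

```text
t: 45.02
ee_pos: [580.0, -323.9, 100.8]
orientation: [2.726, 1.558, -0.003]
ft_force: [-3.5, 4.6, 4.1]
width: 15.7
grasp_force: 30.0
```

```bash
python3 st.py
```

```text
[ 580.  -323.9  100.8] 59.49022650747426 15.724480307112772 [-3.5102574   4.62605663  4.07361406] [0.98390851 0.52379998 0.12217037] 0.35771772265434265 45.025
```

>>> {"name": "apply_moves", "arguments": {
  "targets": [
    [-1,[0,0,0],[0,0,0.04]],
    [-1,[0,0,0],[0,0,0]]
  ]
}}

```text
t: 45.28
ee_pos: [580.0, -323.8, 100.8]
orientation: [2.773, 1.473, -0.003]
ft_force: [-2.9, 5.0, 2.5]
width: 15.4
grasp_force: 30.1
```

```bash
python3 st.py
```

```text
[ 580.  -323.8  100.8] 55.94476369981092 15.395632548320814 [-2.88543859  5.00154756  2.46088317] [0.96391641 0.5248964  0.51556062] 0.7513137347996235 45.275
```

>>> {"name": "apply_moves", "arguments": {
  "targets": [
    [-1,[0,0,0],[0,0,0.03]],
    [-1,[0,0,0.02],[0,0,0]],
    [-1,[0,0,0],[0,0,0]]
  ]
}}

```text
t: 45.65
ee_pos: [580.0, -323.9, 100.8]
orientation: [2.806, 1.408, -0.003]
ft_force: [-5.8, 7.2, 11.1]
width: 16.3
grasp_force: 30.4
```

```bash
python3 st.py
```

```text
[ 580.  -323.9  100.8] 53.30780151733445 16.28888490247723 [-5.82190973  7.23939969 11.05585123] [1.13588679 1.02497388 0.64581727] 0.6440491229295731 45.65
```

>>> {"name": "apply_moves", "arguments": {
  "targets": [
    [0,[0,0,0],[0,0,0]],
    [0,[0,0,0],[0,0,0]],
    [0,[0,0,0],[0,0,0]],
    [0,[0,0,-0.5],[0,0,0]],
    [0,[0,0,-0.9],[0,0,0]],
    [0,[0,0,-0.9],[0,0,0]],
    [0,[0,0,-0.9],[0,0,0]],
    [0,[0,0,0],[0,0,0]]
  ]
}}

```text
t: 46.65
ee_pos: [582.3, -325.3, 263.7]
orientation: [2.801, 1.403, 0.004]
ft_force: [0.1, -0.3, -0.2]
width: 43.9
grasp_force: 0.0
```

```bash
python3 st.py
python3 - <<'E'
from kin import *
im=snap("wrist"); cv2.imwrite("pics/w16.png",im["pixels"])
print([(np.round(d["xy"],1),round(d["score"],2),np.round(onz(ray(im,d["xy"]),70),1)) for d in ctrl.pinpoint("thandle","wrist")[:2]], proj(im,[579.8,-325.2,70]))
print([(np.round(d["xy"],1),round(d["score"],2)) for d in ctrl.pinpoint("dryer","wrist")[:2]])
E
```

```text
[ 582.3 -325.3  263.7] 53.204240376418944 43.85365960645364 [ 0.10626232 -0.32150261 -0.1805221 ] [-0.00482687 -0.03417516  0.00883628] -0.001929182981257327 46.65
[(array([318.1, 210.9]), 0.97, array([ 582.9, -325.2,   70. ])), (array([100.9, 297.3]), 0.67, array([ 315.8, -250.2,   70. ]))] [315.50907021 212.7610657 ]
[(array([319.6, 248.6]), 0.81)]
```

View pics/w16.png

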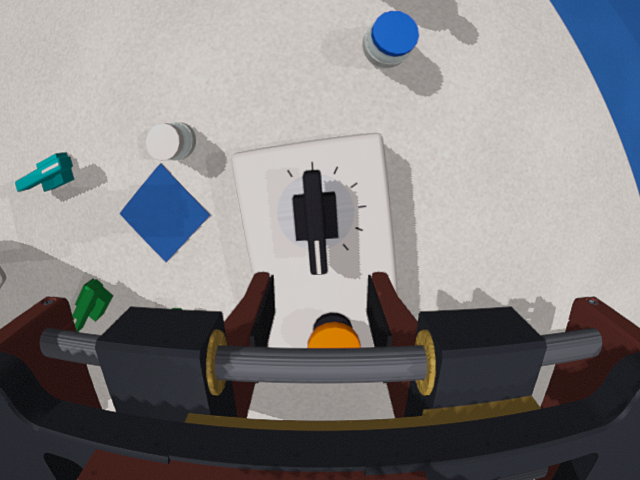

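The view shows the T-handle seated on the dial at (315,220), the plunger at (333,335) and the empty mat at (165,213).

Run:
```python
from kin import *
im=snap("wrist"); a=onz(ray(im,(313,171)),124)[:2]; b=onz(ray(im,(318,273)),124)[:2]; print("bar",(a+b)/2,np.linalg.norm(a-b),np.degrees(np.arctan2(*(a-b)[::-1])))
L=[onz(ray(im,p),70)[:2] for p in((234,156),(381,134),(396,250))]; print("edge yaw",[np.degrees(np.arctan2(*(v)[::-1])) for v in(L[1]-L[0],L[1]-L[2])])
for c in("top","scene"):
    s=snap(c); g=cv2.cvtColor(np.ascontiguousarray(s["pixels"]),cv2.COLOR_BGR2HSV); m=cv2.inRange(g,(5,180,120),(20,255,255)); ex=proj(s,[522,-441,114]); n,l,st,ce=cv2.connectedComponentsWithStats(m)
    k=min(range(1,n),key=lambda i:np.hypot(*(ce[i]-ex))+(100 if st[i,4]<40 else 0)); print(c,ex,ce[k],st[k],onz(ray(s,ce[k]),112))
```

```text
bar [ 578.00357816 -320.5611772 ] 86.29811838363031 55.75292444273121
edge yaw [np.float64(-28.538544868958272), np.float64(62.610088588249205)]Traceback (most recent call last):
  File "<stdin>", line 6, in <module>
ValueError: min() iterable argument is empty
```

Run:
```python
from kin import *
for c in("top","scene"):
    s=snap(c); g=cv2.cvtColor(np.ascontiguousarray(s["pixels"]),cv2.COLOR_BGR2HSV); m=cv2.inRange(g,(3,140,90),(25,255,255)); ex=proj(s,[522,-441,114]); 
    x,y=ex.astype(int); k=np.zeros_like(m); k[y-25:y+25,x-25:x+25]=1; ys,xs=np.nonzero((m>0)&(k>0)); print(c,ex,len(xs), (xs.mean(),ys.mean()) if len(xs) else g[y-3:y+3:2,x-3:x+3:2].tolist(), onz(ray(s,(xs.mean(),ys.mean())),112) if len(xs) else "")
M=plan(cur(),pose([522,-441,150],yawR(55)),-1,n=4); print(ik(M,ctrl.get_obs()["qpos"]))
```

```text
top [473.22419412 236.47146308] 0 [[[19, 31, 91], [25, 31, 90], [23, 26, 89]], [[24, 28, 91], [22, 32, 89], [25, 31, 90]], [[19, 31, 91], [23, 34, 90], [22, 31, 90]]] 
scene [135.77931645 301.02735771] 368 (np.float64(136.99728260869566), np.float64(298.8097826086956)) [ 516.1776161 -437.7128206  112.       ]
 4
[[-1,[-0.641,0.122,0.54],[0.0,0.0,-0.005]],[-1,[-0.641,0.116,0.539],[0.0,0.001,-0.005]],[-1,[-0.644,0.112,0.539],[-0.001,0.0,-0.005]],[-1,[-0.644,0.105,0.539],[0.0,0.001,-0.005]]]
(array([-7.18883346e-01,  5.87028458e-01,  1.54131141e+00,  3.55496937e-04,
        1.01277584e+00, -1.08372636e-01]), np.float64(1.5542808377746908e-14))
```

>>> {"name": "apply_moves", "arguments": {
  "targets": [
    [-1,[-0.64,0.11,0.4],[0,0,0]],
    [-1,[-0.64,0.11,0.4],[0,0,0]],
    [-1,[-0.64,0.1,0.6],[0,0,0]],
    [-1,[-0.64,0.09,0.7],[0,0,0]],
    [-1,[0,0,0],[0,0,0]],
    [-1,[0,0,0],[0,0,0]]
  ]
}}

```text
t: 47.75
ee_pos: [520.2, -438.7, 154.7]
orientation: [2.807, 1.406, -0.002]
ft_force: [-0.2, 0.2, 0.2]
width: 0.7
grasp_force: 0.0
```

>>> {"name": "apply_moves", "arguments": {
  "targets": [
    [-1,[0,0,0.4],[0,0,0]],
    [-1,[0,0,0.32],[0,0,0]],
    [-1,[0,0,0.16],[0,0,0]],
    [-1,[0,0,0],[0,0,0]]
  ]
}}

```text
t: 48.25
ee_pos: [519.7, -438.3, 109.9]
orientation: [2.808, 1.407, -0.003]
ft_force: [-1.1, 3.2, 3.8]
width: 0.7
grasp_force: 1.9
```

```bash
python3 st.py
```

```text
[ 519.7 -438.3  109.9] 53.22695295591484 0.6888653074537162 [-1.14994157  3.15199682  3.83674605] [ 0.49066228  0.08738947 -0.0161041 ] 0.0014161644503474236 48.25
```

>>> {"name": "apply_moves", "arguments": {
  "targets": [
    [-1,[0,0,0.16],[0,0,0]],
    [-1,[0,0,0.08],[0,0,0]],
    [-1,[0,0,0.04],[0,0,0]],
    [-1,[0,0,0],[0,0,0]]
  ]
}}

```text
t: 48.75
ee_pos: [520.3, -439.2, 98.3]
orientation: [2.806, 1.405, -0.001]
ft_force: [-2.5, 4.4, 10.4]
width: 0.4
grasp_force: 5.1
```

```bash
python3 st.py
```

```text
[ 520.3 -439.2   98.3] 53.21033722245976 0.3721263585976506 [-2.48871108  4.38131248 10.42447031] [0.82783619 0.32006053 0.01608318] 0.0011548389738891274 48.75
```

Now at about the stop; I press 1.5 mm more, hold it, then release.

>>> {"name": "apply_moves", "arguments": {
  "targets": [
    [-1,[0,0,0.03],[0,0,0]],
    [-1,[0,0,0],[0,0,0]],
    [-1,[0,0,0],[0,0,0]],
    [-1,[0,0,0],[0,0,0]],
    [-1,[0,0,0],[0,0,0]],
    [-1,[0,0,0],[0,0,0]],
    [-1,[0,0,0],[0,0,0]],
    [-1,[0,0,0],[0,0,0]]
  ]
}}

```text
t: 49.75
ee_pos: [520.4, -439.3, 98.2]
orientation: [2.806, 1.405, -0.001]
ft_force: [-3.7, 6.8, 18.4]
width: 0.7
grasp_force: 9.6
```

```bash
python3 st.py
```

```text
[ 520.4 -439.3   98.2] 53.211567241015985 0.72845349173149 [-3.74874056  6.81026906 18.44416073] [1.26544197 0.7708788  0.03384135] 0.0016119363499456085 49.75
```

>>> {"name": "apply_moves", "arguments": {
  "targets": [
    [-1,[0,0,0],[0,0,0]],
    [-1,[0,0,0],[0,0,0]],
    [-1,[0,0,0],[0,0,0]],
    [-1,[0,0,0],[0,0,0]],
    [-1,[0,0,0],[0,0,0]],
    [-1,[0,0,0],[0,0,0]]
  ]
}}

```text
t: 50.5
ee_pos: [520.4, -439.2, 98.2]
orientation: [2.806, 1.405, -0.001]
ft_force: [-5.6, 6.9, 19.3]
width: 0.3
grasp_force: 9.6
```

>>> {"name": "apply_moves", "arguments": {
  "targets": [
    [-1,[0,0,-0.4],[0,0,0]],
    [-1,[0,0,-0.8],[0,0,0]],
    [-1,[0,0,-0.8],[0,0,0]],
    [0.2,[0.64,-0.1,-0.2],[0,0,0]],
    [0.2,[0.64,-0.11,0],[0,0,0]],
    [0.2,[0.64,-0.11,0],[0,0,0]],
    [0.2,[0.64,-0.1,0],[0,0,0]],
    [0.2,[0,0,0],[0,0,0]]
  ]
}}

```text
t: 51.5
ee_pos: [580.6, -322.3, 205.1]
orientation: [2.804, 1.409, -0.002]
ft_force: [-0.1, 0.0, 0.9]
width: 46.9
grasp_force: 0.0
```

>>> {"name": "apply_moves", "arguments": {
  "targets": [
    [0.2,[0,0,0],[0,0,0]],
    [0.2,[0,0,0],[0,0,0]]
  ]
}}

```text
t: 51.75
ee_pos: [579.2, -324.9, 204.8]
orientation: [2.807, 1.404, -0.003]
ft_force: [-0.3, -0.7, 0.0]
width: 52.9
grasp_force: 0.0
```

```bash
python3 st.py
python3 - <<'E'
from kin import *
im=snap("wrist"); cv2.imwrite("pics/w17.png",im["pixels"]); T=cur()
tl=lambda p,z:(np.linalg.inv(T)@np.r_[onz(ray(im,p),z),1])[:2]
g=im["pixels"].max(2).astype(int); C=[]
for row in range(150,345,10):
    xs=[x for x in range(270,370) if g[row,x]<75]
    if xs: print(row,xs[0],xs[-1],tl(((xs[0]+xs[-1])/2,row),124))
print([(np.round(d["xy"],1),round(d["score"],2),np.round(onz(ray(im,d["xy"]),70),1)) for d in ctrl.pinpoint("thandle","wrist")[:2]])
E
```

```text
[ 579.2 -324.9  204.8] 53.144721381532186 52.905983705404836 [-0.30108018 -0.67421303  0.0263854 ] [-0.00525842 -0.05465177 -0.02096048] -0.005593529058387503 51.75
170 316 316 [50.38135059 -2.06855669]
180 290 326 [43.80250963 -7.31623653]
190 305 369 [37.16814437 11.71706009]
200 306 342 [30.46585291  3.17644094]
210 293 344 [23.71985008 -0.46504047]
220 294 345 [16.89951816  0.19576997]
230 294 346 [9.9956278  0.52832962]
240 295 346 [2.99613843 0.86548435]
250 296 347 [-4.11166571  1.54963165]
260 311 332 [-11.33988636   1.55599855]
270 312 332 [-18.70341072   1.91065748]
280 313 333 [-26.21732793   2.62368244]
290 314 334 [-33.89723568   3.35188337]
300 316 332 [-41.75836143   3.37959469]
340 335 345 [-75.52306418  15.58910905]
[(array([ 35.1, 175.3]), 0.78, array([ 385.8, -112.5,   70. ])), (array([321.1, 221.7]), 0.66, array([ 582.3, -323.4,   70. ]))]
```

>>> {"name": "apply_moves", "arguments": {
  "targets": [
    [0.2,[0,0.02,0.6],[0,0,-0.035]],
    [0.2,[0,0,0.7],[0,0,0]],
    [0.2,[0,0,0.76],[0,0,0]],
    [0.2,[0,0,0],[0,0,0]],
    [-1,[0,0,0],[0,0,0]],
    [-1,[0,0,0],[0,0,0]],
    [-1,[0,0,0],[0,0,0]],
    [-1,[0,0,0],[0,0,0]]
  ]
}}

```text
t: 52.85
ee_pos: [580.0, -324.3, 102.5]
orientation: [2.768, 1.483, -0.004]
ft_force: [-9.8, 6.1, 8.4]
width: 16.3
grasp_force: 6.1
```

```bash
python3 st.py
```

```text
[ 580.  -324.3  102.5] 56.36698904351489 16.293309424931238 [-9.82358162  6.06938383  8.39352605] [1.2446417  1.85608602 0.06681682] 0.0878019374795258 52.85
```

>>> {"name": "apply_moves", "arguments": {
  "targets": [
    [-1,[0,0,0],[0,0,0.03]],
    [-1,[0,0,0],[0,0,0]]
  ]
}}

```text
t: 53.1
ee_pos: [579.8, -324.2, 102.5]
orientation: [2.801, 1.419, -0.004]
ft_force: [-3.8, 2.0, 6.5]
width: 16.0
grasp_force: 30.3
```

```bash
python3 st.py
```

```text
[ 579.8 -324.2  102.5] 53.72455838187169 15.959458126611723 [-3.83425087  1.97490043  6.45676834] [0.3620896  0.65273037 0.53977593] 0.7901101000607014 53.1
```

>>> {"name": "apply_moves", "arguments": {
  "targets": [
    [-1,[0,0,0],[0,0,0.03]],
    [-1,[0,0,0],[0,0,0]]
  ]
}}

```text
t: 53.35
ee_pos: [579.7, -324.4, 102.5]
orientation: [2.833, 1.353, -0.005]
ft_force: [-4.1, 1.8, 6.5]
width: 16.3
grasp_force: 31.1
```

```bash
python3 st.py
```

```text
[ 579.7 -324.4  102.5] 51.059469767460804 16.274153858910786 [-4.11307524  1.75928221  6.50454236] [0.26648494 0.76208615 0.74444372] 0.9730099886655807 53.35
```

>>> {"name": "apply_moves", "arguments": {
  "targets": [
    [-1,[0,0,0],[0,0,-0.08]],
    [-1,[0,0,0],[0,0,0]],
    [-1,[0,0,-0.2],[0,0,0]],
    [-1,[0,0,-0.3],[0,0,0]],
    [-1,[0,0,-0.4],[0,0,0]],
    [-1,[0,0,-0.4],[0,0,0]],
    [-1,[0,0,0],[0,0,0]]
  ]
}}

```text
t: 54.22
ee_pos: [581.9, -325.3, 169.9]
orientation: [2.74, 1.524, 0.001]
ft_force: [0.1, 0.3, -0.8]
width: 15.9
grasp_force: 29.9
```

```bash
python3 st.py
python3 - <<'E'
from kin import *
T=cur(); plan(T,pose([421,-221,T[2,3]],T[:3,:3]),-1,n=5)
E
```

```text
[ 581.9 -325.3  169.9] 58.15800477824522 15.925707393762568 [ 0.09805853  0.29266842 -0.82332162] [-0.05418743  0.01563006 -0.00916544] -0.0013644196224049665 54.225
 5
[[-1,[0.015,-0.767,-0.005],[0.0,0.0,0.0]],[-1,[0.015,-0.767,-0.005],[0.0,0.0,0.0]],[-1,[0.014,-0.767,-0.005],[0.0,0.0,0.0]],[-1,[0.015,-0.767,-0.005],[0.0,0.0,0.0]],[-1,[0.015,-0.767,-0.005],[0.0,0.0,0.0]]]
```

>>> {"name": "apply_moves", "arguments": {
  "targets": [
    [-1,[0.01,-0.77,0],[0,0,0]],
    [-1,[0.02,-0.77,0],[0,0,0]],
    [-1,[0.01,-0.77,0],[0,0,0]],
    [-1,[0.02,-0.77,0],[0,0,0]],
    [-1,[0.02,-0.76,0],[0,0,0]],
    [-1,[0,0,0.7],[0,0,0]],
    [-1,[0,0,0.8],[0,0,0]],
    [-1,[0,0,0],[0,0,0]]
  ]
}}

```text
t: 55.22
ee_pos: [417.4, -218.8, 89.5]
orientation: [-2.743, -1.526, 0.008]
ft_force: [0.2, -0.2, -0.8]
width: 16.0
grasp_force: 29.9
```

```bash
python3 st.py
python3 - <<'E'
from kin import *
im=snap("wrist"); cv2.imwrite("pics/w18.png",im["pixels"])
g=cv2.cvtColor(np.ascontiguousarray(im["pixels"]),cv2.COLOR_BGR2HSV); m=cv2.inRange(g,(100,120,60),(125,255,255)); m[345:]=0; m[:,:180]=0; m[:,460:]=0; m[:110]=0
c,_=cv2.findContours(m,cv2.RETR_EXTERNAL,cv2.CHAIN_APPROX_NONE); h=cv2.convexHull(np.vstack([k for k in c if len(k)>15]))[:,0]
P=np.array([onz(ray(im,p),3)[:2] for p in h]).astype(np.float32); print(cv2.minAreaRect(P))
E
```

```text
[ 417.4 -218.8   89.5] 58.165982200930316 15.972992440777361 [ 0.22894866 -0.18342615 -0.75896133] [ 0.01214868  0.02068191 -0.0207942 ] 0.0032563960121478885 55.225
((420.33465576171875, -221.748046875), (88.80675506591797, 88.59620666503906), 6.001495838165283)
```

>>> {"name": "apply_moves", "arguments": {
  "targets": [
    [-1,[0,0.06,0.6],[0,0,0]],
    [-1,[0,0,0.3],[0,0,0]],
    [-1,[0,0,0.1],[0,0,0]],
    [-1,[0,0,0],[0,0,0]],
    [-1,[0,0,0],[0,0,0]]
  ]
}}

```text
t: 55.9
ee_pos: [422.4, -222.0, 42.2]
orientation: [2.743, 1.525, -0.002]
ft_force: [-0.8, 0.2, -1.3]
width: 15.5
grasp_force: 29.9
```

```bash
python3 st.py
```

```text
[ 422.4 -222.    42.2] 58.16161219338757 15.542324369161001 [-0.80927662  0.18757712 -1.28045991] [ 0.04012638 -0.02049746  0.01739209] -0.0008378058737434912 55.9
```

Another ~6 mm to touch down.

>>> {"name": "apply_moves", "arguments": {
  "targets": [
    [-1,[0,0,0.06],[0,0,0]],
    [-1,[0,0,0.06],[0,0,0]],
    [-1,[0,0,0],[0,0,0]],
    [-1,[0,0,0],[0,0,0]]
  ]
}}

```text
t: 56.4
ee_pos: [421.9, -221.7, 35.3]
orientation: [2.744, 1.526, -0.003]
ft_force: [-0.7, 0.4, -0.6]
width: 15.5
grasp_force: 30.0
```

```bash
python3 st.py
```

```text
[ 421.9 -221.7   35.3] 58.15930650871664 15.535858181963992 [-0.65832342  0.40836201 -0.55393198] [ 0.0104553  -0.00828375  0.01569848] -0.0005066022276878357 56.4
```

>>> {"name": "apply_moves", "arguments": {
  "targets": [
    [-1,[0,0,0.03],[0,0,0]],
    [-1,[0,0,0],[0,0,0]],
    [-0.4,[0,0,0],[0,0,0]],
    [0,[0,0,0],[0,0,0]],
    [0,[0,0,0],[0,0,0]],
    [0,[0,0,-0.5],[0,0,0]],
    [0,[0,0,-0.9],[0,0,0]],
    [0,[0,0,-0.9],[0,0,0]]
  ]
}}

```text
t: 57.4
ee_pos: [421.6, -221.2, 149.7]
orientation: [2.744, 1.526, -0.004]
ft_force: [1.1, -0.5, 0.2]
width: 44.0
grasp_force: 0.0
```

>>> {"name": "apply_moves", "arguments": {
  "targets": [
    [0,[0,0,-0.9],[0,0,0]],
    [0,[0,0,-0.9],[0,0,0]],
    [0,[-0.8,0,0],[0,0,0]],
    [0,[-0.8,0,0],[0,0,0]],
    [0,[-0.4,0,0],[0,0,0]],
    [0,[0,0,0],[0,0,0]],
    [0,[0,0,0],[0,0,0]]
  ]
}}

```text
t: 58.28
ee_pos: [369.4, -305.6, 239.0]
orientation: [2.744, 1.526, -0.003]
ft_force: [0.4, 0.6, 0.2]
width: 43.8
grasp_force: 0.0
```

```bash
python3 st.py
python3 - <<'E'
from kin import *
im={c:snap(c) for c in("wrist","scene","top")}; cv2.imwrite("pics/w19.png",im["wrist"]["pixels"]); cv2.imwrite("pics/s19.png",im["scene"]["pixels"])
p=np.load("rackp.npy"); X,Y,Z=frame(p); P=pegs(p)
print([(np.round(d["xy"],1),np.round(onz(ray(im["wrist"],d["xy"]),3),1)) for d in ctrl.pinpoint("thandle","wrist")[:3]])
for l in("lens_green_eye","lens_green","lens_red_eye","lens_red","lens_blue_eye","lens_blue"):
    n="peg_"+l.split("_")[1]; k=P[n]+(-7*X+7*Z if "eye" in l else -77*X)
    for c in("scene","top"): print(l,c,[np.round(d["xy"],1) for d in ctrl.pinpoint(l,c)[:1]],np.round(proj(im[c],k),1))
a,b=im["scene"]["pixels"],im["wrist"]["pixels"]
cv2.imwrite("pics/f.png",np.hstack([cv2.resize(a[120:360,80:520],(500,273)),cv2.resize(b[:,:],(300,273))]))
E
```

```text
[ 369.4 -305.6  239. ] 58.15201511866665 43.768992712443456 [0.43554806 0.56907001 0.24582474] [-0.04573638 -0.04246828  0.01353922] -0.005685470241587609 58.275
[(array([203.2, 213.8]), array([ 252.3, -245.3,    3. ])), (array([323.5, 109.4]), array([ 426.5, -221.7,    3. ])), (array([322.2, 254.8]), array([ 341., -357.,    3.]))]
lens_green_eye scene [array([415.5, 249.1])] [418.2 247.4]
lens_green_eye top [array([253.3, 191.3])] [252.7 191.7]
lens_green scene [array([399.5, 246.3])] [398.6 247.3]
lens_green top [array([259.2, 209.3])] [261.8 210.4]
lens_red_eye scene [array([437.5, 223.1])] [437.5 225.9]
lens_red_eye top [array([222.4, 208.8])] [227.2 203.8]
lens_red scene [] [417.5 226.7]
lens_red top [array([232.8, 224.8])] [237.1 222.3]
lens_blue_eye scene [array([470.8, 182.3])] [473.1 186.1]
lens_blue_eye top [array([176.8, 232.3])] [175.2 228.5]
lens_blue scene [array([453.5, 185.7])] [452.7 188.5]
lens_blue top [array([184.7, 246.1])] [186.8 246.5]
```

View pics/f.png

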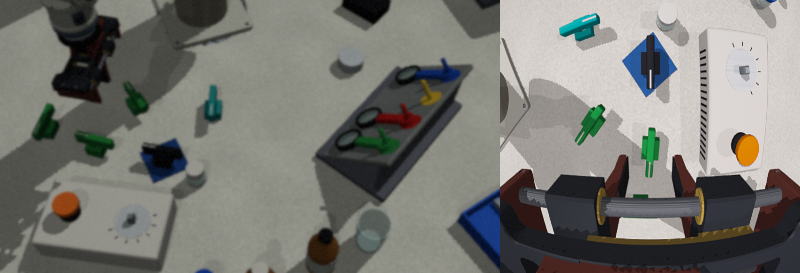

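The final picture shows the three lenses hanging on their own pegs, the handle on its mat at (650,62) and the plunger up. The top camera's red reading is slightly off, so I will check it by colour.

Run:
```python
from kin import *
p=np.load("rackp.npy"); X,Y,Z=frame(p); P=pegs(p)
for c in("scene","top"):
    im=snap(c); g=cv2.cvtColor(np.ascontiguousarray(im["pixels"]),cv2.COLOR_BGR2HSV)
    for col in HUE:
        lo,hi=HUE[col]; m=((g[...,0]>=lo)&(g[...,0]<=hi)|((col=="red")&(g[...,0]>172)))&(g[...,1]>110)&(g[...,2]>40)
        n=P["peg_"+col]; e=proj(im,n-45*X+14*Z); ys,xs=np.nonzero(m); k=np.hypot(xs-e[0],ys-e[1])<30
        # intersect rays with lens top face plane (z_peg=14) -> peg frame
        Q=[]
        for x,y in zip(xs[k],ys[k]):
            o,v=ray(im,(x,y)); t=((n+14*Z-o)@Z)/(v@Z); d=o+t*v-n; Q.append((d@X,d@Y))
        Q=np.array(Q); b=(Q[:,0]<-35)&(Q[:,0]>-75); print(c,col,len(Q),"bar y",np.round(Q[b,1].mean(),1),"slope",np.round(np.polyfit(Q[b,0],Q[b,1],1)[0],2),"x",np.round(np.percentile(Q[:,0],[1,99]),0))
```

```text
scene blue 390 bar y 1.3 slope 0.31 x [-94.  33.]
scene red 441 bar y 2.6 slope 0.44 x [-89.  36.]
scene green 404 bar y 6.1 slope 0.38 x [-88.  37.]
top blue 409 bar y 1.2 slope -0.0 x [-87.  26.]
top red 389 bar y 1.7 slope 0.02 x [-86.  28.]
top green 361 bar y 3.0 slope -0.03 x [-84.  29.]
```

```bash
python3 -c "
from workcell import ctrl
print(ctrl.close_job())"
```

```text
the job is handed in; nothing more can be done
None
```

The job is handed in at about 60 s of the 192 s, but its verdict was not shown: the blue, red and green lenses hang on their own pegs (no yellow lens was on the counter), the timer was turned to its stop, the plunger was held down over a second and is up again, and the handle is back upright on its mat.

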